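# Refit a kitchen tap's slip rings and swivel spout

## Task

Put the mixer tap back together: thread the widest of the black slip rings onto its brass spigot down to the shoulder, then the spout, then the smallest slip ring on top of the spout's collar, each fully home and level. The spout only drops home when the notches under its collar find the two lugs of the swing stop, so press it lightly and swing it to and fro until you feel it drop. Never force anything onto the tap, and leave the spare ring and everything else where it is.

Things in the scene. Friction and masses are not known exactly. Their poses are not given: they have to be found in the camera images.
- tap: mixer tap fixed upright on the worktop, its spout off. Origin: centre of its foot on the worktop; z up its axis, x the middle of the spout's swing. Sizes in mm: pedestal 50 across up to a flat shoulder 60 above the origin, then a brass spigot in three steps; a side lever (below 50 high, out to 85) on its -y side
- tap_seat (a point): on the tap's axis at the shoulder, 60 mm above the tap's origin (axes as the tap's): the wide ring's underside sits here. The spigot's first step, 38 across, runs from here to 69 above the tap's origin, with a 1.5 bevel at its top
- tap_stop (a point): on the tap's axis at the lugs' tops, 75 mm above the tap's origin. The swing-stop ring lies on the first step: two lugs facing each other, radii 16 to 18.6, 8 wide, 69 to 75 high, in line with the tap's x axis turned by an UNMEASURED angle up to 0.7 rad either way. It stays where left (slips above 0.35 N m; ends at 0.8 rad). Axes of this point are the tap's, not the lugs'
- tap_tip (a point): on the tap's axis at the spigot's tip, 114 mm above the tap's origin. Spigot: second step 32 across from 69 to 99.5, third 26 across from 99.5 to the tip, each with a 3 bevel at its top
- wide_ring: the widest of three plain black plastic rings (mm): 50 outside, 39.6 bore, 10 thick, 20 g; passes over the lugs and the 38 step down to the shoulder. Origin: centre of its underside, z its axis; seated, its origin is 60 above the tap's
- spout: chrome swivel spout, about 240 g, balanced near its collar, lying right way up. In mm: collar: upright sleeve 50 outside, 33.2 bore, 30 high. A tube 20 across leaves it to +x, tube axis 17 above the collar's underside. Origin: centre of the collar's underside, z its axis. On the lugs it stands 75 above the tap's origin, 5 proud; home on the wide ring, 70
- spout_notches (a point): centre of the collar's underside (same as the spout's origin). Two notches in this underside, at the spout's +x and -x, open to the bore, 6.5 mm deep, out to radius 19.7, each 10.3 wide: the lugs drop in when the spout's x is within about 0.07 rad of the lugs' line
- spout_nose (a point): underside of the downturned nose (23 mm across), 146 mm from the collar's axis along the spout's x, level with the collar's underside
- narrow_ring: the smallest of the three black plastic rings (mm): 40 outside, 27.2 bore, 10 thick, 15 g; goes over the 26 step onto the top of the spout's collar. Origin: centre of its underside, z its axis; seated, its origin is 100 above the tap's
- spare_ring: black plastic slip ring of the wrong size left over from the kit (mm): 45 outside, 33.6 bore, 10 thick; leave it. Origin: centre of its underside
- dome_cap: small domed chrome cap, 48 mm across, 27 mm high, fitted another day; leave it. Origin: centre of its underside
- cartridge: grey plastic valve cartridge, 35 mm across, 50 mm high with its brass stem; leave it. Origin: centre of its underside
- grease_tub: small lidded tub, 50 mm across, 35 mm high; leave it. Origin: centre of its underside
- wrench: spanner lying flat, 180 mm long; leave it. Origin: its middle, on the worktop, x along it
- screwdriver: screwdriver lying flat, 200 mm long; leave it. Origin: its middle, on the worktop, x along it
- mug: white mug, 80 mm across, 90 mm high; leave it. Origin: centre of its underside
- soap: bottle of dish soap, 56 mm across, 190 mm high; leave it. Origin: centre of its underside
There are look-alikes about, which are no part of the job. Leave any blue look-alike of the spout alone.

How it is judged (in metres and radians):
On the way, in this order (a step that is already met when the one before it is completed fails the run):
1. the wide slip ring is home on the tap's shoulder (horizontal distance between wide_ring and tap below 0.003 m and z of wide_ring in the frame of tap between 0.058 and 0.0615 m and angle between wide_ring's own z axis and vertical below 0.06 rad), for 0.2 s.
2. with the wide ring under it, the spout's collar is home over the lugs (all of step 1 and horizontal distance between spout and tap below 0.003 m and z of spout in the frame of tap between 0.068 and 0.072 m and angle between spout's own z axis and vertical below 0.06 rad), for 0.2 s.
3. the narrow slip ring is home on the spout's collar (all of step 2 and horizontal distance between narrow_ring and tap below 0.003 m and z of narrow_ring in the frame of tap between 0.098 and 0.102 m and angle between narrow_ring's own z axis and vertical below 0.06 rad), for 0.2 s.
At the end, for the whole second after the job is handed in: Wide ring, spout and narrow ring are on the spigot in that order, let go and at rest, each within 3 mm of the tap's axis and 0.06 rad of upright, undersides 60, 70 and 100 mm above the tap's origin within 2 mm (wide ring at most 1.5 mm high) (all of step 3 and linear speed of each of wide_ring, spout, narrow_ring below 0.02 m/s); the robot touches nothing.
It fails at once if the tap was pressed or struck with more than 50 N (contact force between tap and anything else above 50 N).
It fails at once if a bystander was moved by more than 25 mm (distance of any of spare_ring, dome_cap, cartridge, grease_tub, wrench, screwdriver, mug, soap from where it was at the start of the episode above 0.025 m).
It also fails if it takes over 72 s, if anything falls off the work surface, if the arm or the gripper's body presses on something with over 40 N, if the wrist force passes 120 N, or if a joint passes its speed limit or range.

## Robot

A 6-joint arm with a two-finger parallel gripper is mounted at the origin on the work surface. World frame = base frame: x ahead of the robot, y to its left, z up, the work surface at z = 0. Lengths are in mm, angles in rad, forces in N, time in s.
With the tool pointing down it reaches from about 350 to 875 mm from the base axis. Payload 4.2 kg.
Tool frame: the origin (TCP) lies between the finger pads; the fingertips stand 14 mm ahead of it and the grasp point (between the pads) lies 5 mm behind it; z points along the fingers, y is the line along which they close (so a half turn about z gives the same grasp; the last joint's range is limited). The gripper opens to 85 mm and grips with 20 to 120 N. Pads are 22 mm wide; open, the fingers measure 114 mm over their backs; the gripper's body (76 mm by 85 mm) begins 54 mm behind the grasp point. The pads swing forward as they close: fully open they stand 13 mm farther back than shut.
Start: joints at [-0.882, 0.385, 0.008, 0, -1.194, -0.259], TCP at [260.443, -568.127, 245.312] pointing down, gripper open.
Joint ranges: [-3.14, 3.14], [-1.21, 2.06], [-1.07, 1.41], [-3.16, 2.05], [-2.99, -0.16], [-3.1, 3.1]. Speed limits (rad/s): [2.79, 2.79, 3.14, 3.14, 3.14, 3.14].

## Interface

Orientations are given as a unit quaternion [x, y, z, w].
In Python, from bench import * gives the robot as it stands.
- The arm moves only by the tool carry_out, never from a script. Its argument "motion" is a list of rows, each a list of 7 numbers: the turn, a rotation vector about the tool's x, y, z in rad, then the shift along the tool's x, y, z in mm, then the opening, from -1 (shut) to 1 (fully open), so that 0 is half open. A call has 1 to 5 rows; each row is the pose to reach, as a shift and turn from the pose commanded when the call began, along the tool's axes at that moment; what a row does not reach only later rows make up. A row lasts 1/8 s, in which the tool goes at most 62.5 mm and 10.7 degrees, less where a joint would pass 70% of its speed; a pose out of reach is approached as far as the arm can. A call with a gripper value outside its range is refused whole. The fingers move at their own pace and stop on an object; the grip force is fixed at half the most. Time passes only in rows, so rows that repeat a pose let the fingers close. It gives the time, the measured TCP pose, the force, the opening and the grip force at its end, in the units of the state.
- read_state(): the state, without advancing time (a new reading comes with each control period).
- get_image(name): name is "side" or "top" or "wrist"; returns a dict with "color" (480x640x3 uint8, blue, green, red), "mtx" (3x3 intrinsics, pixels), "position" and "orientation" of the camera in the world. Camera axes: x right, y down, z forward; pixel columns grow to the right and rows downward; lengths in mm; the calibration is good to about 2 mm. A picture is of the moment at which its call begins. There is no depth.
- job_done(): hands the job in; it is judged then, once.
The state is a dict: "clock": time; "joints": joint angles; "joint_vel": joint speeds; "joint_efforts": joint torques, N m; "position": TCP position; "ee_rot": TCP orientation; "contact_force": force on the tool from outside, world axes, zero at the start; "wrist_torque": the same for the moment, N m; "gripper_width": finger opening in mm; "grasp_force": force on a finger pad.
Only numpy, scipy, OpenCV 4.12 (cv2) and the standard library are available. Lean on these libraries where they do the work, as an engineer would, in place of code of your own. Each camera call takes 0.05 s, during which the arm holds its last target. There are 200 camera calls.

## Working session

There is one attempt and no reset: what is moved stays moved. The work goes in short steps, Python scripts to look and compute and a tool call to move; the robot and the scene stay as the last step left them, time stands still between calls to the robot, and variables do not carry over. Pictures are saved under pics/ and viewed, at most 10 in all, crops included, and the job is handed in when it is done.

Besides the shell and the picture viewer there is one more tool, called as name(argument=value, ...) on one line, values as JSON. carry_out: Moves the arm, as the interface text tells. Its arguments: {"type":"object","properties":{"motion":{"type":"array"}},"required":["motion"]}

```bash
mkdir -p pics; ls; python3 - <<'E'
from bench import *
import cv2
s=read_state(); print({k:s[k] for k in s})
for n in("top","side"):
    d=get_image(n); cv2.imwrite(f"pics/{n}0.png",d["color"]); print(n,d["mtx"],d["position"],d["orientation"])
E
```

```text
pics
{'clock': 0.0, 'joints': array([-8.82406475e-01,  3.85566601e-01,  6.66668521e-03, -5.32724781e-04,
       -1.19400377e+00, -2.58584296e-01]), 'joint_vel': array([-0.00057746,  0.00099499,  0.00061287, -0.002103  , -0.00214403,
       -0.00128707]), 'joint_efforts': array([-5.19355435e-04, -3.92290771e+01,  1.88397235e+01,  4.18603599e+00,
       -4.60772906e-03, -5.68660340e-06]), 'position': array([ 260.22918961, -567.65264488,  244.2264729 ]), 'ee_rot': array([-2.13156312e-01,  9.77017510e-01,  1.05064685e-03, -2.60132346e-04]), 'contact_force': array([ 0.02228541,  0.93499122, -0.24159753]), 'wrist_torque': array([ 0.00961716, -0.01138453, -0.01693779]), 'grasp_force': 0.0, 'gripper_width': 85.15432996530161}
top [[496.29349552   0.         328.09730613]
 [  0.         496.29349552 237.02893806]
 [  0.           0.           1.        ]] [ 417.38053056  -58.20217831 1470.42346047] [ 0.71395986 -0.69854657  0.03991057 -0.02647938]
side [[474.63488715   0.         314.32612676]
 [  0.         474.63488715 244.43939885]
 [  0.           0.           1.        ]] [208.96012342 691.4595204  828.80286883] [-0.18607441  0.894478   -0.39838883  0.08106643]
```

View pics/top0.png

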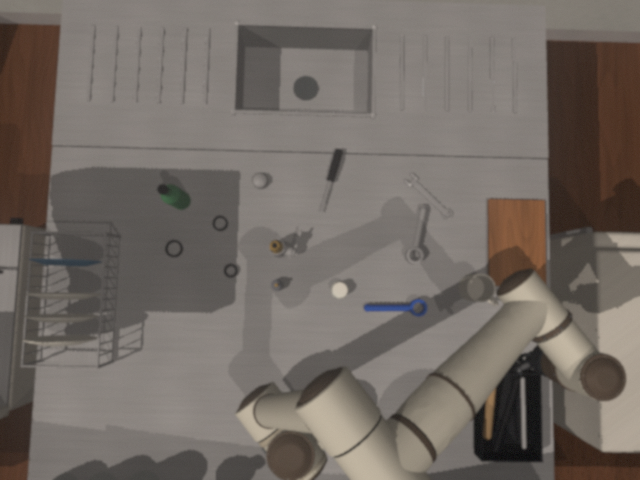

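View pics/side0.png

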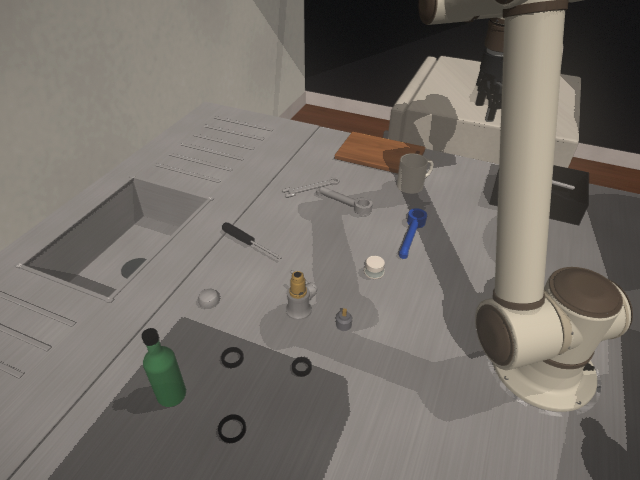

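Candidates, top view:
- **Rings:** (174,248) looks widest, (220,223) looks like the spare and (231,270) looks narrowest.
- **Spouts:** the chrome one has its collar at (414,255) and nose at (421,207). The blue one at (415,307) is a look-alike, and the spanner at (430,193) is also there.
- **Tap:** (277,247), with its lever to the right (-y).

Next I measure these and check them in a close crop.

```bash
cat > h.py <<'E'
from bench import *
import cv2, numpy as np
from scipy.spatial.transform import Rotation as R
def hit(d,px,z):
    """pixel -> world point on the plane of height z"""
    r=R.from_quat(d["orientation"]).apply(np.linalg.solve(d["mtx"],[px[0],px[1],1.]))
    p=np.asarray(d["position"]); return p+r*(z-p[2])/r[2]
def proj(d,X):
    c=R.from_quat(d["orientation"]).inv().apply(np.atleast_2d(X)-d["position"])
    u=c@np.asarray(d["mtx"]).T; return u[:,:2]/u[:,2:]
def go(xyz,yaw=None):
    """shift/turn in tool axes to reach world xyz, with tool y at angle yaw (deg) mod 180, pointing down"""
    s=read_state(); r=R.from_quat(s["ee_rot"]); sh=r.inv().apply(np.asarray(xyz)-s["position"])
    ty=r.apply([0,1,0]); cur=np.degrees(np.arctan2(ty[1],ty[0]))
    dy=None if yaw is None else (yaw-cur+90)%180-90
    print("shift",sh.round(1),"yaw",round(cur,1),"turn z",None if dy is None else round(-np.radians(dy),3),"pos",s["position"].round(1),"t",round(s["clock"],2),"j6",s["joints"][5].round(2))
def st():
    s=read_state(); print(round(s["clock"],2),s["position"].round(1),"F",s["contact_force"].round(1),"w",round(s["gripper_width"],1),"g",round(s["grasp_force"],1),"j",s["joints"].round(2)); return s
E
python3 - <<'E'
from h import *
T=get_image("top");S=get_image("side")
def blobs(d,rois,z):
    g=d["color"].max(2)
    for (u,v,w) in rois:
        roi=g[v-w:v+w,u-w:u+w]; m=(roi<50).astype(np.uint8)
        n,l,stt,c=cv2.connectedComponentsWithStats(m,connectivity=8)
        i=1+np.argmax(stt[1:,4]); 
        pts=cv2.convexHull(np.argwhere(l==i)[:,::-1].astype(np.float32))
        e=cv2.fitEllipse(pts); c=np.array(e[0])+[u-w,v-w]; print(c.round(1),np.round(e[1],1),roi.min(),np.median(roi),hit(d,c,z).round(1))
blobs(T,[(174,248,14),(220,223,14),(231,270,14)],5)
blobs(S,[(232,428,22),(232,357,20),(302,366,18)],5)
for n,p,z in[("tap tip",(276,247),114),("collar",(414,255),30),("nose",(421,207),25)]: print(n,hit(T,p,z).round(1))
for n,p,z in[("tap tip",(297,274),114),("collar",(363,204),30),("nose",(320,191),25)]: print(n,hit(S,p,z).round(1))
a=cv2.resize(T["color"][200:300,150:310],None,fx=4.9,fy=4,interpolation=cv2.INTER_CUBIC)[:, :784]
b=cv2.resize(T["color"][175:335,370:470],None,fx=2,fy=1.2)
a=cv2.resize(T["color"][200:290,150:310],(640,360),interpolation=cv2.INTER_CUBIC)
b=cv2.resize(S["color"][170:270,300:440],(320,229),interpolation=cv2.INTER_CUBIC)
c=cv2.resize(S["color"][255:345,260:400],(320,206),interpolation=cv2.INTER_CUBIC)[:229]
c=cv2.copyMakeBorder(c,0,23,0,0,cv2.BORDER_CONSTANT)
cv2.imwrite("pics/crop1.png",np.vstack([a,np.hstack([b,c])]))
W=get_image("wrist"); print(W["mtx"],W["position"],W["orientation"]); st()
E
```

```text
Traceback (most recent call last):
ValueError: attempt to get argmax of an empty sequence
```

```bash
python3 - <<'E'
from h import *
T=get_image("top");S=get_image("side")
def blobs(d,rois,z):
    g=d["color"].max(2).astype(float)
    for (u,v,w) in rois:
        roi=g[v-w:v+w,u-w:u+w]; m=(roi<(roi.min()+np.median(roi))/2).astype(np.uint8)
        n,l,stt,c=cv2.connectedComponentsWithStats(m,connectivity=8)
        i=1+np.argmax(stt[1:,4]); 
        pts=cv2.convexHull(np.argwhere(l==i)[:,::-1].astype(np.float32))
        e=cv2.fitEllipse(pts); c=np.array(e[0])+[u-w,v-w]; print(c.round(1),np.round(e[1],1),roi.min(),np.median(roi),hit(d,c,z).round(1))
blobs(T,[(174,248,14),(220,223,14),(231,270,14)],5)
blobs(S,[(232,428,22),(232,357,20),(302,366,18)],5)
for n,p,z in[("tap tip",(276,247),114),("collar",(414,255),30),("nose",(421,207),25)]: print(n,hit(T,p,z).round(1))
for n,p,z in[("tap tip",(297,274),114),("collar",(363,204),30),("nose",(320,191),25)]: print(n,hit(S,p,z).round(1))
a=cv2.resize(T["color"][200:290,150:310],(640,360),interpolation=cv2.INTER_CUBIC)
b=cv2.resize(S["color"][170:270,300:440],(320,229),interpolation=cv2.INTER_CUBIC)
c=cv2.resize(S["color"][255:345,260:400],(320,206),interpolation=cv2.INTER_CUBIC)
c=cv2.copyMakeBorder(c,0,23,0,0,cv2.BORDER_CONSTANT)
cv2.imwrite("pics/crop1.png",np.vstack([a,np.hstack([b,c])]))
W=get_image("wrist"); print(W["mtx"],W["position"],W["orientation"]); st()
E
```

```text
[173.6 248.2] [17.  17.6] 50.0 89.0 [512.5 369.2   5. ]
[219.7 222.8] [15.  15.7] 54.0 92.0 [590.6 237.1   5. ]
[230.2 270.2] [13.4 14. ] 53.0 93.0 [451.4 200.8   5. ]
[231.5 428.3] [27.  29.7] 21.0 88.0 [509.6 368.4   5. ]
[231.8 357.1] [20.5 23. ] 32.0 92.0 [587.8 236.1   5. ]
[301.1 366.4] [19.5 20.2] 35.0 93.0 [448.2 199.4   5. ]
tap tip [514.8  59.2 114. ]
collar [ 506.5 -335.7   30. ]
nose [ 649.2 -356.8   25. ]
tap tip [518.6  62.5 114. ]
collar [ 501.7 -331.2   30. ]
nose [ 637.8 -346.4   25. ]
[[402.91293268   0.         315.81784703]
 [  0.         402.91293268 242.84017331]
 [  0.           0.           1.        ]] [ 186.00446353 -602.67098764  373.38674885] [0.53284544 0.83091776 0.1348764  0.08636993]
0.35 [ 260.4 -568.   245. ] F [ 0.4 -0.2  0.3] w 85.2 g 0.0 j [-0.88  0.38  0.01 -0.   -1.19 -0.26]
```

View pics/crop1.png

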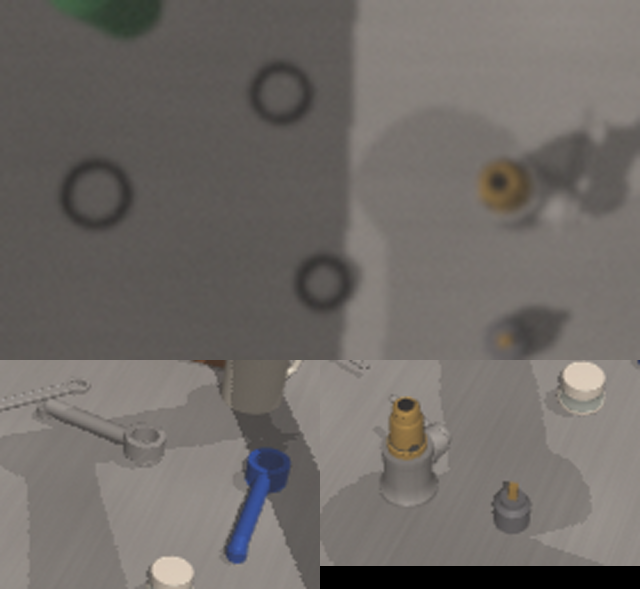

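The crop confirms the choices: the widest ring is at (174,248), the chrome spout's collar is at (414,255), and the blue one is the look-alike. I'm heading to the wide ring.

carry_out(motion=[[0,0,0,-199,240,0,1],[0,0,0,-199,240,0,1],[0,0,0,-199,240,0,1],[0,0,0,-199,240,0,1],[0,0,0,-199,240,0,1]])

```text
clock: 0.98
position: [341.6, -265.3, 245.6]
ee_rot: [-0.213, 0.977, -0.0, 0.0]
contact_force: [0.7, -0.4, -0.4]
gripper_width: 85.5
grasp_force: 0.0
```

carry_out(motion=[[0,0,0,-199,240,0,1],[0,0,0,-199,240,0,1],[0,0,0,-199,240,0,1],[0,0,0,-199,240,0,1],[0,0,0,-199,240,0,1]])

```text
clock: 1.6
position: [422.4, 36.3, 245.9]
ee_rot: [-0.214, 0.977, 0.0, 0.001]
contact_force: [1.2, 0.6, -0.3]
gripper_width: 85.4
grasp_force: 0.0
```

carry_out(motion=[[0,0,0,-199,240,0,1],[0,0,0,-199,240,0,1],[0,0,0,-199,240,0,1],[0,0,0,-199,240,0,1],[0,0,0,-199,240,0,1]])

```text
clock: 2.22
position: [503.4, 337.3, 245.5]
ee_rot: [-0.213, 0.977, 0.0, 0.0]
contact_force: [0.7, -0.0, 0.7]
gripper_width: 85.4
grasp_force: 0.0
```

```bash
python3 - <<'E'
from h import *
st(); go((511,369,100))
W=get_image("wrist"); cv2.imwrite("pics/w1.png",W["color"]); print(W["position"],W["orientation"],R.from_quat(W["orientation"]).apply([0,0,1]))
print(proj(W,[[511,369,5]]))
E
```

```text
2.23 [503.4 337.3 245.5] F [ 0.7 -0.   0.7] w 85.4 g 0.0 j [ 0.86  0.35 -0.04  0.   -1.18 -2.  ]
shift [-20.1  25.7 145.5] yaw 114.7 turn z None pos [503.4 337.3 245.5] t 2.23 j6 -2.0
[428.93358094 302.60242976 373.87047822] [0.53256196 0.83105361 0.1349082  0.08676083] [ 0.28789974  0.13182086 -0.94854467]
[[343.47213598 222.01183329]]
```

View pics/w1.png

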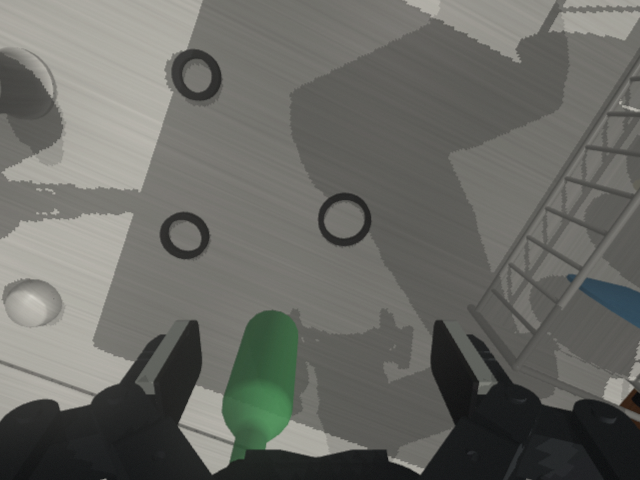

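The wrist view shows the wide ring at (344,219), the spare at (185,236), the narrow ring at (196,75) and the soap base near (272,325).

```bash
cat >> h.py <<'E'
def ring(d,px,w=36,z=10,dark=60):
    """fit the dark ring near px: outer outline ellipse -> world centre on plane z (top face)"""
    u,v=int(px[0]),int(px[1]); g=d["color"].max(2)[v-w:v+w,u-w:u+w]
    m=(g<dark).astype(np.uint8); n,l,s,c=cv2.connectedComponentsWithStats(m)
    i=1+np.argmax(s[1:,4]); k,_=cv2.findContours((l==i).astype(np.uint8),cv2.RETR_EXTERNAL,cv2.CHAIN_APPROX_NONE)
    e=cv2.fitEllipse(max(k,key=len)); c=np.array(e[0])+[u-w,v-w]
    print("ring px",c.round(1),np.round(e[1],1),"world",hit(d,c,z).round(1)); return c
E
python3 - <<'E'
from h import *
W=get_image("wrist")
p=hit(W,ring(W,(344,219)),8); ring(W,(185,236)); ring(W,(196,75)); print("soap",hit(W,(272,325),0), hit(W,(185,0+236),5))
go((p[0],p[1],110))
E
```

```text
ring px [339. 214.] [52.2 52.5] world [507.1 367.6  10. ]
ring px [177.8 229.6] [45.  48.4] world [584.4 237.1  10. ]
ring px [189.9  67.2] [45.8 52.3] world [446.6 201.   10. ]
soap [646.45745819 358.09326206   0.        ] [589.681653   244.38300935   5.        ]
shift [-14.8  23.7 133.6] yaw 114.9 turn z None pos [504.  340.2 243.6] t 2.33 j6 -2.0
```

carry_out(motion=[[0,0,0,-16,23,50,1],[0,0,0,-16,23,110,1],[0,0,0,-16,23,170,1],[0,0,0,-16,23,215,1],[0,0,0,-16,23,227,1]])

```text
clock: 2.95
position: [506.7, 360.8, 15.3]
ee_rot: [-0.213, 0.977, -0.002, -0.003]
contact_force: [0.9, 0.1, 0.1]
gripper_width: 85.3
grasp_force: 0.0
```

carry_out(motion=[[0,0,0,0,0,6,1],[0,0,0,0,0,6,0.2],[0,0,0,0,0,6,-0.2],[0,0,0,0,0,6,-0.2],[0,0,0,0,0,6,-0.2]])

```text
clock: 3.58
position: [509.0, 363.7, 15.1]
ee_rot: [-0.214, 0.977, 0.001, 0.002]
contact_force: [-1.9, -1.1, 6.0]
gripper_width: 45.8
grasp_force: 60.3
```

```bash
python3 - <<'E'
from h import *
st(); W=get_image("wrist"); cv2.imwrite("pics/w2.png",W["color"]); st()
E
```

```text
3.58 [509.  363.7  15.1] F [-1.9 -1.1  6. ] w 45.8 g 60.3 j [ 0.88  0.62 -0.24  0.   -0.7  -2.02]
3.62 [509.  363.7  15.1] F [-1.3 -0.3  5.4] w 46.0 g 60.3 j [ 0.88  0.62 -0.24  0.   -0.7  -2.02]
```

View pics/w2.png

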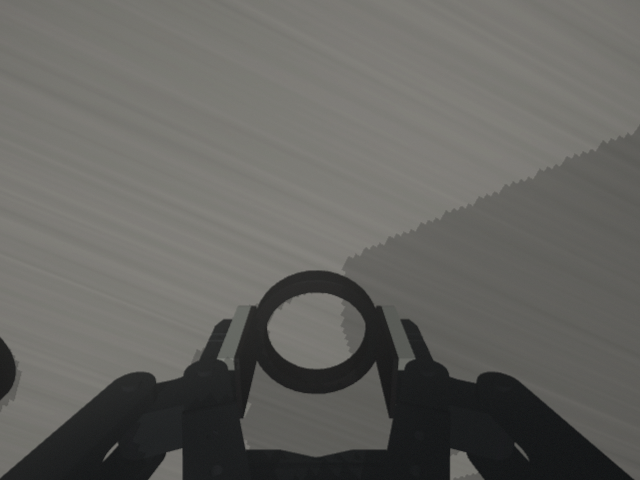

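The ring sits between the pads, bore about (267–366, 292–368), and its size fits the 39.6 bore. I'll pinch it again at 90° so it centres both ways on the tool axis.

carry_out(motion=[[0,0,0,0,0,-2,1],[0,0,0,0,0,-2,1],[0,0,0.18,0,0,-2,1],[0,0,0.36,0,0,-2,1],[0,0,0.53,0,0,-2,1]])

```text
clock: 4.25
position: [508.0, 362.6, 14.2]
ee_rot: [0.053, 0.999, -0.0, -0.0]
contact_force: [-0.9, 0.3, 0.9]
gripper_width: 85.1
grasp_force: 0.0
```

carry_out(motion=[[0,0,0.18,0,0,0,1],[0,0,0.36,0,0,0,1],[0,0,0.54,0,0,0,1],[0,0,0.72,0,0,0,1],[0,0,0.9,0,0,0,1]])

```text
clock: 4.88
position: [529.0, 329.2, 2.6]
ee_rot: [0.432, 0.9, 0.031, -0.049]
contact_force: [0.4, 0.0, -0.0]
gripper_width: 85.1
grasp_force: 0.0
```

carry_out(motion=[[0,0,0.14,0,0,0,1],[0,0,0.14,0,0,0,-0.2],[0,0,0.14,0,0,0,-0.2],[0,0,0.14,0,0,0,-0.2],[0,0,0.14,0,0,0,-0.2]])

```text
clock: 5.5
position: [540.9, 313.2, 13.1]
ee_rot: [0.473, 0.878, 0.047, -0.066]
contact_force: [-14.7, -15.0, 80.7]
gripper_width: 34.6
grasp_force: 40.6
```

```bash
python3 - <<'E'
from h import *
st(); go((516,61,240)); W=get_image("wrist"); cv2.imwrite("pics/w3.png",W["color"]); 
E
```

```text
5.5 [540.9 313.2  13.1] F [-14.7 -15.   80.7] w 34.6 g 40.6 j [ 0.7   0.63 -0.16 -0.23 -0.76 -3.1 ]
shift [-157.6 -154.9 -258.5] yaw 33.3 turn z None pos [540.9 313.2  13.1] t 5.5 j6 -3.1
```

Turning +z ran joint 6 into its stop (-3.1), which dragged the tool aside. I'm opening, raising and turning back.

carry_out(motion=[[0,0,-0.18,0,0,-30,0.2],[0,0,-0.36,0,0,-80,1],[0,0,-0.54,0,0,-110,1],[0,0,-0.72,0,0,-110,1],[0,0,-0.9,0,0,-110,1]])

```text
clock: 6.18
position: [544.5, 296.0, 103.8]
ee_rot: [0.046, 0.996, 0.068, -0.045]
contact_force: [-0.2, -0.2, -1.5]
gripper_width: 84.9
grasp_force: 0.0
```

```bash
python3 - <<'E'
from h import *
st(); W=get_image("wrist"); W=get_image("wrist"); st(); cv2.imwrite("pics/w4.png",W["color"]); T=get_image("top")["color"]
g=T[200:290,150:310]; cv2.imwrite("pics/c4.png",np.hstack([cv2.resize(W["color"],(400,300)),cv2.resize(g,(400,225+75))]))
E
```

```text
6.17 [544.5 296.  103.8] F [-0.2 -0.2 -1.5] w 84.9 g 0.0 j [ 0.68  0.51 -0.1  -0.2  -0.94 -2.22]
6.28 [544.4 295.9 103.2] F [ 0.  -0.6 -0.3] w 85.3 g 0.0 j [ 0.68  0.51 -0.1  -0.2  -0.94 -2.23]
```

View pics/c4.png

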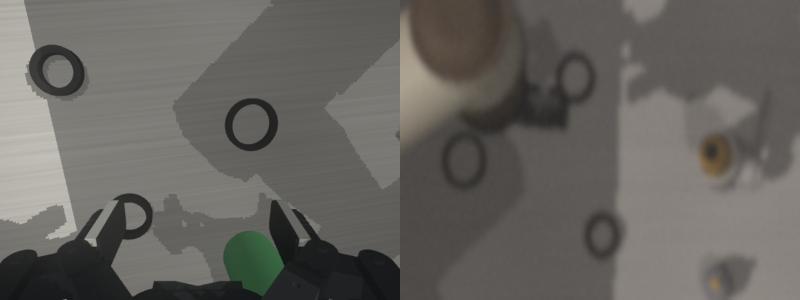

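```bash
cat >> h.py <<'E'
def go(xyz,yaw=None):
    """exact shift and rotation vector (tool axes) to a straight-down pose with tool y at yaw deg (mod 180, nearest)"""
    s=read_state(); r=R.from_quat(s["ee_rot"]); ty=r.apply([0,1,0]); cur=np.degrees(np.arctan2(ty[1],ty[0]))
    y=cur if yaw is None else cur+(yaw-cur+90)%180-90
    a=np.radians(y); Y=np.array([np.cos(a),np.sin(a),0]); Z=np.array([0,0,-1.]); X=np.cross(Y,Z)
    rv=(r.inv()*R.from_matrix(np.c_[X,Y,Z])).as_rotvec()
    print("turn",rv.round(3),"shift",r.inv().apply(np.asarray(xyz)-s["position"]).round(1),"yaw",round(cur,1),"->",round(y,1),"pos",s["position"].round(1),"F",s["contact_force"].round(1),"t",round(s["clock"],2),"j6",s["joints"][5].round(2))
E
python3 - <<'E'
from h import *
W=get_image("wrist"); c=ring(W,(251*1.6,125*1.6),60); ring(W,(57*1.6,70*1.6),60)
p=hit(W,c,5); go((p[0],p[1],103),100); go((p[0],p[1],103),180)
T=get_image("top")
for px in [(177,251)]:
    u,v=px;w=14;g=T["color"].max(2)[v-w:v+w,u-w:u+w].astype(float);m=(g<(g.min()+np.median(g))/2).astype(np.uint8)
    k,_=cv2.findContours(m,0,1);e=cv2.fitEllipse(max(k,key=len));cc=np.array(e[0])+[u-w,v-w];print(cc,e[1],hit(T,cc,5))
E
```

```text
ring px [401.7 197.9] [82.3 84.9] world [509.2 362.2  10. ]
ring px [ 92.3 115. ] [71.2 89.3] world [447.  202.2  10. ]
turn [ 0.143 -0.08  -0.276] shift [40.5 63.3 12.3] yaw 83.8 -> 100.0 pos [544.4 295.9 103. ] F [-0.1  0.1  1. ] t 6.38 j6 -2.23
turn [ 0.034 -0.176  1.465] shift [40.5 63.3 12.3] yaw 83.8 -> 0.0 pos [544.4 295.9 103. ] F [-0.1  0.1  1. ] t 6.38 j6 -2.23
[177.32275295 246.0476675 ] (14.590387344360352, 25.538969039916992) [518.98021265 358.57549225   5.        ]
```

carry_out(motion=[[0.05,-0.02,-0.175,14,21,4,1],[0.1,-0.04,-0.35,27,42,8,1],[0.152,-0.061,-0.535,41,63,12,1],[0.152,-0.061,-0.54,41,63,12,1],[0.152,-0.061,-0.54,41,63,12,1]])

```text
clock: 7.05
position: [509.3, 363.4, 103.3]
ee_rot: [-0.218, 0.976, 0.001, 0.0]
contact_force: [0.7, -0.3, -0.2]
gripper_width: 85.5
grasp_force: 0.0
```

```bash
python3 - <<'E'
from h import *
W=get_image("wrist"); go((509,363.5,14),114.7); print(proj(W,[[509,363.5,10]])); c=ring(W,proj(W,[[509,363.5,10]])[0],65)
E
```

```text
turn [0.002 0.001 0.009] shift [ 0.5  0.5 89.4] yaw 115.2 -> 114.7 pos [509.6 363.1 103.4] F [ 0.3 -0.3  1.1] t 7.1 j6 -2.01
[[316.67585403 255.50770586]]
ring px [316.2 254.2] [81.7 82.9] world [508.4 362.9  10. ]
```

carry_out(motion=[[0,0,0,0,0,50,1],[0,0,0,0,0,80,1],[0,0,0,0,0,89,1],[0,0,0,0,0,89,-0.2],[0,0,0,0,0,89,-0.2]])

```text
clock: 7.72
position: [510.5, 364.4, 16.1]
ee_rot: [-0.219, 0.976, 0.002, 0.002]
contact_force: [-0.2, 0.0, 0.1]
gripper_width: 51.2
grasp_force: 0.0
```

carry_out(motion=[[0,0,0,0,0,0,-0.2],[0,0,0,0,0,0,-0.2],[0,0,0,0,0,0,1],[0,0,0,0,0,0,1],[0,0,0,0,0,0,1]])

```text
clock: 8.35
position: [509.3, 363.8, 14.4]
ee_rot: [-0.219, 0.976, 0.001, 0.001]
contact_force: [-0.5, 0.1, -0.4]
gripper_width: 85.3
grasp_force: 0.0
```

carry_out(motion=[[0,0,-0.17,0,0,0,1],[0,0,-0.34,0,0,0,1],[0,0,-0.52,0,0,0,1],[0,0,-0.7,0,0,0,1],[0,0,-0.87,0,0,0,1]])

```text
clock: 8.98
position: [509.4, 363.8, 14.3]
ee_rot: [-0.612, 0.791, 0.001, 0.001]
contact_force: [-0.7, -0.1, -0.0]
gripper_width: 85.1
grasp_force: 0.0
```

carry_out(motion=[[0,0,-0.17,0,0,0,1],[0,0,-0.34,0,0,0,1],[0,0,-0.52,0,0,0,1],[0,0,-0.7,0,0,0,1],[0,0,-0.7,0,0,0,1]])

```text
clock: 9.6
position: [509.4, 363.8, 14.3]
ee_rot: [0.844, -0.536, -0.0, -0.001]
contact_force: [-0.4, -0.1, -0.6]
gripper_width: 85.4
grasp_force: 0.0
```

```bash
python3 - <<'E'
from h import *
go((509,363.5,14)); W=get_image("wrist"); cv2.imwrite("pics/w5.png",W["color"])
E
```

```text
turn [-0.001  0.002  0.   ] shift [0.1 0.5 0.3] yaw -154.8 -> -154.8 pos [509.4 363.8  14.3] F [-0.4 -0.1 -0.6] t 9.6 j6 -0.44
```

Now pinch, then lift. (TCP xy then equals the ring centre.)

carry_out(motion=[[0,0,0,0,0,0,-0.2],[0,0,0,0,0,0,-0.2],[0,0,0,0,0,0,-0.2],[0,0,0,0,0,0,-0.2],[0,0,0,0,0,0,-0.2]])

```text
clock: 10.28
position: [509.7, 363.9, 15.4]
ee_rot: [0.845, -0.535, -0.0, -0.002]
contact_force: [-1.5, -0.4, 6.2]
gripper_width: 46.0
grasp_force: 60.7
```

carry_out(motion=[[0,0,0,0,0,-50,-0.2],[0,0,0,0,0,-110,-0.2],[0,0,0,0,0,-170,-0.2],[0,0,0,0,0,-185,-0.2],[0,0,0,0,0,-185,-0.2]])

```text
clock: 10.9
position: [509.3, 363.5, 200.0]
ee_rot: [0.845, -0.535, -0.0, -0.002]
contact_force: [-0.2, -0.2, -0.7]
gripper_width: 45.9
grasp_force: 61.4
```

```bash
python3 - <<'E'
from h import *
st();go((516.5,61,200)); W=get_image("wrist"); cv2.imwrite("pics/w6.png",W["color"])
E
```

```text
10.9 [509.3 363.5 200. ] F [-0.2 -0.2 -0.7] w 45.9 g 61.4 j [ 0.88  0.42 -0.06 -0.   -1.09 -0.44]
turn [-0.003  0.003  0.   ] shift [276.7 122.6  -1.2] yaw -154.7 -> -154.7 pos [509.3 363.5 200. ] F [-0.2 -0.2 -0.7] t 10.9 j6 -0.44
```

View pics/w6.png

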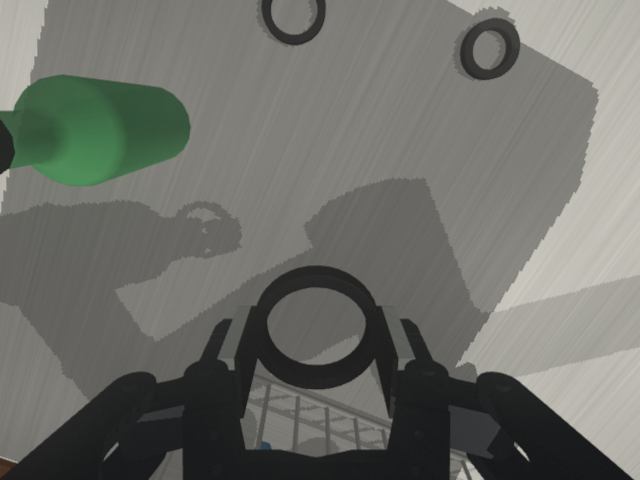

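Ring held, level and centred (bore about (268–365, 289–365)). Next I move near the tap with the spigot in view ahead of the ring.

carry_out(motion=[[0,0,0,205,122,0,-0.2],[0,0,0,205,122,0,-0.2],[0,0,0,205,122,0,-0.2],[0,0,0,205,122,0,-0.2],[0,0,0,205,122,0,-0.2]])

```text
clock: 11.58
position: [484.5, 122.4, 196.5]
ee_rot: [0.844, -0.537, -0.002, 0.001]
contact_force: [0.1, 0.7, -0.2]
gripper_width: 46.2
grasp_force: 61.5
```

carry_out(motion=[[0,0,0,0,0,0,-0.2],[0,0,0,0,0,0,-0.2]])

```text
clock: 11.82
position: [486.6, 126.7, 198.0]
ee_rot: [0.845, -0.535, -0.001, -0.0]
contact_force: [0.5, -0.4, -0.9]
gripper_width: 45.7
grasp_force: 61.5
```

```bash
python3 - <<'E'
from h import *
go((516.5,61,200)); W=get_image("wrist"); cv2.imwrite("pics/w7.png",W["color"]); np.save("w7.npy",W,allow_pickle=True)
s=read_state(); r=R.from_quat(s["ee_rot"]); tool=lambda P: s["position"]+r.apply(P)
a=np.linspace(0,2*np.pi,73)
for z in(5,15):
    q=proj(W,tool(np.c_[19.8*np.cos(a),19.8*np.sin(a),0*a+z])); print("bore z",z,q.min(0).round(1),q.max(0).round(1))
g=W["color"].max(2); print("col318",[ (i,int(g[i,317])) for i in range(262,400,1) if abs(int(g[i,317])-int(g[i-1,317]))>12]); print("row325",[(j,int(g[325,j])) for j in range(240,400) if abs(int(g[325,j])-int(g[325,j-1]))>12])
cv2.imwrite("pics/c7.png",cv2.resize(W["color"][0:400,140:500],None,fx=1.5,fy=1.5,interpolation=cv2.INTER_CUBIC))
E
```

```text
turn [ 0.     0.002 -0.   ] shift [72.2  1.1 -2.1] yaw -154.6 -> -154.6 pos [486.6 126.7 198. ] F [ 0.5 -0.4 -0.9] t 11.82 j6 -0.13
bore z 5 [261.2 289.2] [365.9 381.1]
bore z 15 [264.3 278.2] [363.  365.7]
col318 [(265, 103), (266, 53), (292, 61), (293, 88), (315, 50), (316, 29), (326, 64), (365, 38), (366, 21), (390, 67)]
row325 [(244, 54), (245, 34), (267, 69), (268, 90), (365, 57), (366, 35), (387, 49), (388, 69)]
```

View pics/c7.png

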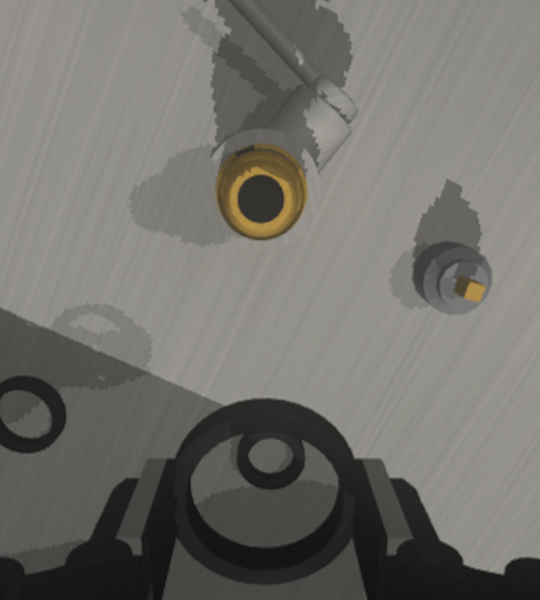

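The spigot tip hole is at about px (314,132), and a dark lug shows at about (303,100). I fit both numerically.

```bash
python3 - <<'E'
from h import *
W=np.load("w7.npy",allow_pickle=True).item(); s=read_state(); r=R.from_quat(s["ee_rot"]); tl=lambda P:r.inv().apply(P-s["position"])
im=W["color"]; g=im.max(2)
x0,y0=270,80; sub=g[y0:170,x0:360]; m=(sub<75).astype(np.uint8)
n,l,stt,c=cv2.connectedComponentsWithStats(m)
for i in range(1,n):
    if stt[i,4]>12: print(stt[i],c[i]+[x0,y0])
k=1+np.argmax([stt[i,4] if np.hypot(*(c[i]+[x0,y0]-[314,132]))<6 else 0 for i in range(1,n)])
h=c[k]+[x0,y0]; P=hit(W,h,114); print("tip",h,P.round(1),"tool",tl(P).round(1))
hsv=cv2.cvtColor(im,cv2.COLOR_BGR2HSV); b=((hsv[...,0]>12)&(hsv[...,0]<30)&(hsv[...,1]>110)).astype(np.uint8)[60:180,260:370]
kk,_=cv2.findContours(b,0,1); e=cv2.minEnclosingCircle(max(kk,key=len)); print("brass",np.array(e[0])+[260,60],e[1])
for z in(114,99.5,75,69,60): print(z,proj(W,[[P[0],P[1],z]]).round(1), proj(W,[[P[0],P[1],z]]+s["position"]*0+r.apply([10,0,0])).round(1))
print(sub[8:40:1,22:60:1].shape); print("\n".join(" ".join(f"{v:3d}" for v in row) for row in g[90:118:2,286:346:2]))
print(R.from_quat(W["orientation"]).apply([0,0,1]))
E
```

```text
[26 17 14  9 49] [302.51020408 100.6122449 ]
[ 29  37  30  31 748] [313.45454545 132.15641711]
tip [313.45454545 132.15641711] [517.1  63.3 114. ] tool [70.5 -0.3 84.1]
brass [313.80070114 127.14685059] 31.22450065612793
114 [[313.5 132.2]] [[313.4 111.5]]
99.5 [[313.6 130.6]] [[313.6 111.3]]
75 [[313.8 128.4]] [[313.8 110.9]]
69 [[313.8 128. ]] [[313.8 110.9]]
60 [[313.9 127.3]] [[313.9 110.7]]
(32, 38)
 97  99  86  85  87  94  99 101 100  98  98  98 102 103 103 101 100 101 102 101 102 103 100  99 100 102 104 105 106 107
 99  99  82  94  99  99 101 101 100  98  97  97 100 102 103 100 100 100 103 101 102 103 101  99  99 103 104 104 104 105
 99  85 102 101  98  98 102 100 101  99  98  98  99 102 103 101  99  99 101 101 102 103 101 100  99 101 103 103 104 104
 88 127 105 102 100  99  99 100 101  99  96  79 104 105 106 108 107 105 102 102 102 102 102 101  99 100 103 103 103 103
128 144  99 101 100  99  99 101  88  76  53  50  97  93 100 104 110 110 108 107 106 103 103 102 100  99 102 103 113 102
144 126  99 101 101  88  81  64  54  49  53  60  76  79  80  81  75  73  84  99 113 110 107 
[... 325 characters left out ...]
98  98 100 105 105 103 101  97  88  80 111 110 101 102 121 146
128  83  88  91  77  85  87  90  90  92  88  92  95  96  97  97  98  95  93 103 110 103  98  93  82 108 105 102 103 146
102  88  91  84  85  87  89  86  88  92  96  98 101 100 105 104 104 102  99  97  97 107 105 100  95  95 109 105 127 148
105  98  87  83  88  89  88  90  93  98 109 160 171 160 129 117 117 113 106 103 100 100 105 107 101  91 102 125 104 121
105  92  83  86  89  87  91  94 107 157 130 174 172 169 171 164 131 113 114 114 106 105 100 106 107  97  85 140 112 126
114  93  91  89  89  91  99 110 143 172 173 171 132 113 113 120 149 156 129 117 116 111 106 101 107 102  98 138 126 137
[-0.13660692  0.28680749 -0.9481983 ]
```

Lug line is at about -42.5° world (-0.38 rad from the tap's x). I put the ring just above the spigot tip to check concentricity through the bore.

carry_out(motion=[[0,0,0,36,-1,0,-0.2],[0,0,0,71,-1.6,0,-0.2],[0,0,0,71,-1.6,40,-0.2],[0,0,0,71,-1.6,62,-0.2],[0,0,0,71,-1.6,62,-0.2]])

```text
clock: 12.5
position: [517.5, 62.7, 134.9]
ee_rot: [0.845, -0.535, -0.002, 0.001]
contact_force: [0.1, 0.6, -1.1]
gripper_width: 45.6
grasp_force: 61.5
```

carry_out(motion=[[0,0,0,0,0,0,-0.2],[0,0,0,0,0,0,-0.2]])

```text
clock: 12.75
position: [519.2, 63.2, 138.0]
ee_rot: [0.845, -0.535, 0.0, -0.002]
contact_force: [-0.7, 0.0, -0.8]
gripper_width: 46.0
grasp_force: 61.5
```

```bash
cat > tip.py <<'E'
from h import *
def tip(save=None,zt=114,box=(230,250,410,420)):
    """spigot hole and brass tip outline seen in the wrist picture, in TCP-relative tool coordinates"""
    st(); W=get_image("wrist"); s=read_state(); r=R.from_quat(s["ee_rot"]); im=W["color"]
    if save: cv2.imwrite(save,im)
    u0,v0,u1,v1=box; hsv=cv2.cvtColor(im[v0:v1,u0:u1],cv2.COLOR_BGR2HSV)
    b=((hsv[...,0]>10)&(hsv[...,0]<32)&(hsv[...,1]>90)).astype(np.uint8)
    k,h=cv2.findContours(b,cv2.RETR_CCOMP,cv2.CHAIN_APPROX_NONE)
    for c,hh in zip(k,h[0]):
        if len(c)>40:
            e=cv2.fitEllipse(c); ctr=np.array(e[0])+[u0,v0]; bb=cv2.boundingRect(c)
            P=hit(W,ctr,zt); print("hole" if hh[3]>=0 else "outer",ctr.round(1),np.round(e[1],1),"bbox",bb[0]+u0,bb[1]+v0,bb[0]+u0+bb[2],bb[1]+v0+bb[3],"tool",r.inv().apply(P-s["position"]).round(1))
    return W
E
python3 - <<'E'
from tip import *
W=tip("pics/w8.png")
cv2.imwrite("pics/c8.png",cv2.resize(W["color"][240:420,200:440],None,fx=3,fy=3,interpolation=cv2.INTER_CUBIC))
E
```

```text
12.75 [519.2  63.2 138. ] F [-0.7  0.  -0.8] w 46.0 g 61.5 j [ 0.43  0.32 -0.39 -0.   -0.86  0.01]
outer [318.1 310.6] [49.4 65.1] bbox 285 287 353 338 tool [ 0.8  1.5 24. ]
hole [318.7 314.9] [34.2 37.9] bbox 299 298 339 333 tool [-1.3  1.8 24. ]
outer [347.6 261.4] [ 8.6 26.7] bbox 340 250 354 277 tool [23.1 13.4 23.9]
outer [320.3 260.6] [22.1 65.5] bbox 289 250 349 274 tool [23.4  2.4 23.9]
outer [288.8 259.7] [ 7.1 24. ] bbox 284 250 297 274 tool [ 23.8 -10.4  24. ]
```

View pics/c8.png

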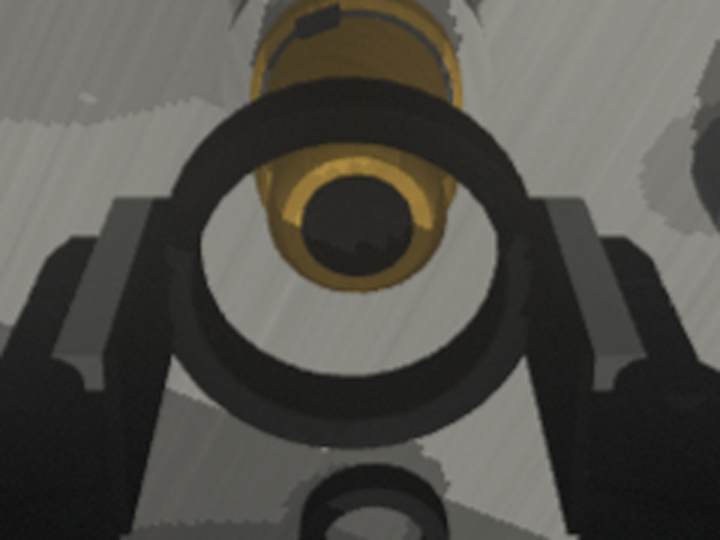

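Through the bore the spigot hole centre is at (318.7,314.9), against the ring bore centre u≈316.4. That needs a correction of about 0.6 mm, then I lower to just above the lugs and re-measure.

carry_out(motion=[[0,0,0,-0.6,0.6,10,-0.2],[0,0,0,-0.6,0.6,25,-0.2],[0,0,0,-0.6,0.6,43,-0.2],[0,0,0,-0.6,0.6,43,-0.2],[0,0,0,-0.6,0.6,43,-0.2]])

```text
clock: 13.42
position: [517.9, 62.9, 93.8]
ee_rot: [0.845, -0.535, -0.0, -0.001]
contact_force: [-1.4, -0.5, -1.1]
gripper_width: 45.8
grasp_force: 61.5
```

```bash
python3 - <<'E'
from tip import *
W=tip("pics/w9.png",box=(200,180,440,460))
s=read_state(); r=R.from_quat(s["ee_rot"]); 
# predicted rows of ring bore and of shoulder/axis
for n,P in (("tcp z10",[0,0,10]),("z15",[0,0,15])): print(n,proj(W,s["position"]+r.apply(P)).round(1))
E
```

```text
13.43 [517.9  62.9  93.8] F [-1.4 -0.5 -1.1] w 45.8 g 61.5 j [ 0.43  0.38 -0.44 -0.   -0.75  0.01]
outer [315.2 345. ] [ 90.6 124.8] bbox 271 287 360 408 tool [ 12.5   0.8 -19.9]
hole [315.  381.3] [43.1 50.2] bbox 290 360 341 404 tool [ -0.9   0.7 -19.9]
tcp z10 [[313.3 330.1]]
z15 [[313.3 323.6]]
```

carry_out(motion=[[0,0,0,-0.2,-0.2,2,-0.2],[0,0,0,-0.2,-0.2,4,-0.2],[0,0,0,-0.2,-0.2,6,-0.2],[0,0,0,-0.2,-0.2,8,-0.2],[0,0,0,-0.2,-0.2,8,-0.2]])

```text
clock: 14.1
position: [517.6, 63.1, 85.6]
ee_rot: [0.845, -0.535, -0.0, -0.001]
contact_force: [0.2, -0.2, 0.6]
gripper_width: 45.9
grasp_force: 61.5
```

carry_out(motion=[[0,0,0,0,0,2,-0.2],[0,0,0,0,0,4,-0.2],[0,0,0,0,0,6,-0.2],[0,0,0,0,0,6,-0.2],[0,0,0,0,0,6,-0.2]])

```text
clock: 14.72
position: [517.8, 63.2, 79.9]
ee_rot: [0.845, -0.535, -0.0, -0.001]
contact_force: [0.0, -0.4, -0.2]
gripper_width: 45.9
grasp_force: 61.5
```

carry_out(motion=[[0,0,0,0,0,1.5,-0.2],[0,0,0,0,0,3,-0.2],[0,0,0,0,0,4,-0.2],[0,0,0,0,0,4,-0.2]])

```text
clock: 15.22
position: [517.7, 63.2, 75.7]
ee_rot: [0.845, -0.535, -0.0, -0.001]
contact_force: [0.7, -0.3, 0.0]
gripper_width: 45.7
grasp_force: 61.5
```

carry_out(motion=[[0,0,0,0,0,1,-0.2],[0,0,0,0,0,1,-0.2]])

```text
clock: 15.48
position: [517.9, 63.3, 75.3]
ee_rot: [0.845, -0.535, -0.0, -0.001]
contact_force: [-1.8, 0.4, 4.2]
gripper_width: 45.7
grasp_force: 61.9
```

carry_out(motion=[[0,0,0,0,0,0,0],[0,0,0,0,0,0,0.3],[0,0,0,0,0,0,1],[0,0,0,0,0,-2,1],[0,0,0,0,0,-2,1]])

```text
clock: 16.1
position: [517.9, 63.3, 76.9]
ee_rot: [0.845, -0.535, -0.0, -0.001]
contact_force: [-0.0, -0.1, -0.6]
gripper_width: 85.5
grasp_force: 0.0
```

carry_out(motion=[[0,0,0,0,0,-60,1],[0,0,0,0,0,-120,1],[0,0,0,-60,0,-125,1],[0,0,0,-72,0,-125,1],[0,0,0,-72,0,-125,1]])

```text
clock: 16.73
position: [486.5, 128.4, 201.7]
ee_rot: [0.845, -0.534, -0.0, -0.001]
contact_force: [0.0, 0.1, -0.0]
gripper_width: 85.8
grasp_force: 0.0
```

```bash
python3 - <<'E'
from tip import *
W=tip("pics/w10.png",box=(230,40,410,230))
im=W["color"]; g=im.max(2); s=read_state(); r=R.from_quat(s["ee_rot"])
for z in(114,70,60): print(z,proj(W,[[517.7,63.2,z]]).round(1))
u0,v0=230,40; m=(g[v0:230,u0:410]<62).astype(np.uint8); n,l,stt,c=cv2.connectedComponentsWithStats(m)
for i in range(1,n):
    if stt[i,4]>60:
        k,_=cv2.findContours((l==i).astype(np.uint8),0,1); e=cv2.fitEllipse(cv2.convexHull(k[0])); ctr=np.array(e[0])+[u0,v0]
        print(stt[i],ctr.round(1),np.round(e[1],1),"z70",r.inv().apply(hit(W,ctr,70)-s["position"]).round(1))
cv2.imwrite("pics/c10.png",cv2.resize(im[40:240,200:430],None,fx=3,fy=3))
E
```

```text
16.73 [486.5 128.4 201.7] F [ 0.   0.1 -0. ] w 85.8 g 0.0 j [ 0.58  0.22 -0.35 -0.   -1.   -0.14]
outer [315.4 125.1] [60.1 62. ] bbox 285 93 347 157 tool [73.1  0.3 87.4]
hole [315.  128.6] [30.6 31.9] bbox 300 112 331 146 tool [71.4  0.1 87.4]
114 [[314.  127.8]]
70 [[314.4 124.4]]
60 [[314.4 123.8]]
[  46   41   79   84 1965] [315.2 122.3] [79.  83.1] z70 [ 73.1   0.2 131.4]
[ 71  74  29  30 706] [315.1 128.6] [29.2 30.4] z70 [6.940e+01 1.000e-01 1.314e+02]
```

The wide ring is seated: contact at the expected height, and its outline is centred on the axis at (315,122). Now the spout.

carry_out(motion=[[0,0,0,281,121,0,1],[0,0,0,281,121,0,1],[0,0,0,281,121,0,1],[0,0,0,281,121,0,1],[0,0,0,281,121,0,1]])

```text
clock: 17.4
position: [497.0, -181.1, 200.5]
ee_rot: [0.844, -0.536, -0.001, -0.001]
contact_force: [0.8, 0.1, -0.2]
gripper_width: 85.7
grasp_force: 0.0
```

carry_out(motion=[[0,0,-0.18,40,20,10,1],[0,0,-0.36,80,40,30,1],[0,0,-0.54,120,61,50,1],[0,0,-0.72,143,61,75,1],[0,0,-0.9,143,61,75,1]])

```text
clock: 18.02
position: [501.4, -335.3, 121.9]
ee_rot: [0.994, -0.114, -0.003, -0.002]
contact_force: [0.4, -0.4, -0.3]
gripper_width: 85.2
grasp_force: 0.0
```

carry_out(motion=[[0,0,-0.09,0,0,0,1],[0,0,-0.09,0,0,0,1],[0,0,-0.09,0,0,0,1]])

```text
clock: 18.4
position: [503.2, -333.4, 125.5]
ee_rot: [0.998, -0.071, -0.0, -0.001]
contact_force: [0.5, 0.8, -0.1]
gripper_width: 85.2
grasp_force: 0.0
```

```bash
python3 - <<'E'
from h import *
go((504,-333,125),-97.5); W=get_image("wrist"); T=get_image("top"); cv2.imwrite("pics/w11.png",W["color"]); np.save("w11.npy",W,allow_pickle=True)
print(proj(W,[[504,-333,30],[504,-333,0],[648,-353,20]]))
E
```

```text
turn [-0.002  0.    -0.011] shift [ 0.8 -0.6  0.5] yaw -98.1 -> -97.5 pos [ 503.2 -333.4  125.5] F [ 0.5  0.8 -0.1] t 18.4 j6 1.75
[[313.66701777 251.72067102]
 [313.97861193 236.37470529]
 [312.49501035 -29.16911872]]
```

View pics/w11.png

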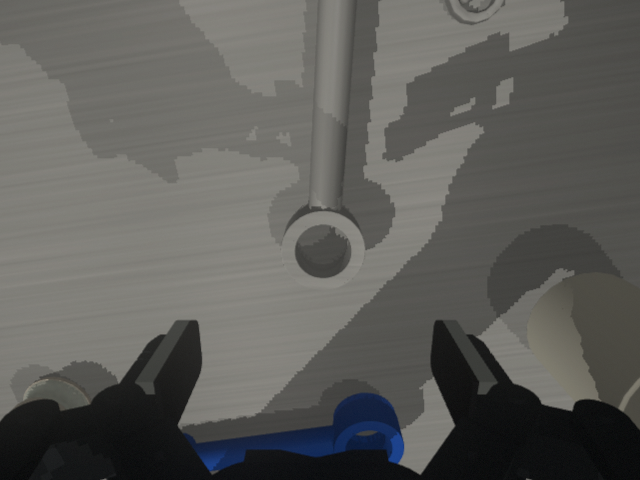

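The picture shows the chrome collar at about (323,249) with its tube running up to (337,0). The blue look-alike at (370,430) is clear of the fingers. I compute the offset and yaw from these.

```bash
python3 - <<'E'
from h import *
W=np.load("w11.npy",allow_pickle=True).item(); s=read_state(); r=R.from_quat(s["ee_rot"]); tl=lambda p,z:r.inv().apply(hit(W,p,z)-s["position"]).round(1)
g=cv2.cvtColor(W["color"],cv2.COLOR_BGR2GRAY); b=cv2.GaussianBlur(g,(3,3),0)
c=cv2.HoughCircles(b[190:310,260:390],cv2.HOUGH_GRADIENT,1,10,param1=80,param2=15,minRadius=22,maxRadius=46)
for q in c[0][:4]: print("circ",q+[260,190,0],tl(q[:2]+[260,190],30))
ce=[]
for v in (5,40,75,140,180):
    row=b[v,295:380].astype(int); d=np.diff(row); lo=np.argsort(d)[-2:]+295; hi=np.argsort(d)[:2]+295; print(v,"rise",lo,"fall",hi)
bias=proj(W,s["position"]+r.apply([0,0,95])); print("TCP axis at z30",bias)
print([ (v,tl((u,v),17)) for u,v in((337.5,5),(326.5,185))], "blue",tl((368,430),15))
E
```

```text
circ [323.5 252.5  42. ] [ 0.1  5.8 95.8]
circ [319.5 239.5  36.5] [ 8.1  3.4 95.8]
circ [329.5        242.5         30.79999924] [ 6.3  9.3 95.8]
circ [310.5        245.5         28.79999924] [ 4.4 -1.9 95.8]
5 rise [378 377] fall [305 306]
40 rise [376 375] fall [302 303]
75 rise [375 374] fall [300 301]
140 rise [368 367] fall [310 337]
180 rise [371 367] fall [308 335]
TCP axis at z30 [[313.66792597 253.04662171]]
[(5, array([131.5,  12.5, 108.8])), (185, array([ 37.8,   7.6, 108.8]))] blue [-144.9   39.8  110.7]
```

carry_out(motion=[[0,0,0.04,1.3,4.3,30,1],[0,0,0.04,1.3,4.3,75,1],[0,0,0.04,1.3,4.3,102,1],[0,0,0.04,1.3,4.3,110,1],[0,0,0.04,1.3,4.3,110,1]])

```text
clock: 19.12
position: [504.7, -337.2, 16.1]
ee_rot: [0.996, -0.089, 0.0, -0.001]
contact_force: [0.8, -0.5, -0.1]
gripper_width: 85.5
grasp_force: 0.0
```

```bash
python3 - <<'E'
from h import *
st(); W=get_image("wrist"); cv2.imwrite("pics/w12.png",W["color"]); s=read_state(); r=R.from_quat(s["ee_rot"])
tl=lambda p,z:r.inv().apply(hit(W,p,z)-s["position"]).round(1)
b=cv2.GaussianBlur(cv2.cvtColor(W["color"],cv2.COLOR_BGR2GRAY),(5,5),0)
print("TCP axis z30",proj(W,s["position"]+r.apply([0,0,s["position"][2]-30])))
c=cv2.HoughCircles(b[230:470,200:440],cv2.HOUGH_GRADIENT,1,20,param1=60,param2=15,minRadius=35,maxRadius=95)
if c is not None:
    for q in c[0][:5]: print("circ",q+[200,230,0],tl(q[:2]+[200,230],30))
for v in(340,370): print(v,b[v,220:420:4])
print(b[260:440:4,318])
for v in (10,80,150): print(v,b[v,260:400:4])
E
```

```text
19.12 [ 504.7 -337.2   16.1] F [ 0.8 -0.5 -0.1] w 85.5 g 0.0 j [-0.32  0.6  -0.29 -0.   -0.69  1.72]
TCP axis z30 [[313.4749414  363.46760693]]
circ [316.5 356.5  52. ] [  2.7   1.  -13.1]
circ [317.5 377.5  78.5] [ -5.5   1.4 -13.1]
circ [316.5        336.5         71.30000305] [ 10.3   1.  -13.1]
circ [296.5        356.5         94.40000153] [  2.7  -5.6 -13.1]
circ [343.5        325.5         39.29999924] [ 14.3   9.7 -13.1]
340 [144 145 147 147 148 149 149  91  82  81  81  81  81  81  79  75  79  79
  80  79  79  79  79  79  79  78  78  78  78  77  77  77  77  74  79 115
 125 126 126 126 117  77  89  97  97  97  97  96  95  95]
370 [147 146 145 145 144 144 145 147 146 146 145 145  93  72  70  69  70  68
  66  67  68  68  68  68  67  67  67  67  66  66  64  64  66  66  63  63
  62  91  97  97  98  98  98  94  94  94  95  94  94  94]
[ 78  77  77  77  77  77  77  77  77  71  74  78  78  79  79  78  92  82
  78  79  79  77  76  79  77  78  78  70  68  67  67  65  66  68  69  68
  68 105 143 123  99  95  93  95  94]
10 [140 140 140 124 123 124 124 116 126 136 141 145 147 147 147 149 148 141
 134 130 122 112 105  95  84  93  95  95  95  95  95  95  96  96 116]
80 [148 148 148 132 129 129 129 119 129 139 145 149 151 150 150 150 147 141
 136 129 120 111 101  90  93  98  97  97  96  96  97  97  98 104 144]
150 [134 146 141 138 131 130 130 122 128 139 146 151 154 153 152 150 148 143
 135 126 115 106  93  89  99  99  99 100 100 100 100 100 100 102 146]
```

```bash
cat > fit.py <<'E'
from h import *
from itertools import product
def fit(W,s,circs,xs,ys,n=90,arc=None):
    """score projected tool-frame circles (radius, z_world) against image gradients; best centre in tool x,y"""
    r=R.from_quat(s["ee_rot"]); g=cv2.GaussianBlur(cv2.cvtColor(W["color"],cv2.COLOR_BGR2GRAY).astype(np.float32),(0,0),1.2)
    gx=cv2.Sobel(g,cv2.CV_32F,1,0);gy=cv2.Sobel(g,cv2.CV_32F,0,1)
    a=np.linspace(-np.pi,np.pi,n,endpoint=False); 
    if arc is not None: a=a[(np.abs(a)>arc[0])&(np.abs(a)<arc[1])]
    out=[]
    for x,y in product(xs,ys):
        sc=0
        for rad,z in circs:
            f=lambda q:proj(W,s["position"]+r.apply(np.c_[x+q*np.cos(a),y+q*np.sin(a),0*a+(s["position"][2]-z)]))
            p=f(rad); t=f(rad+.5)-p; t/=np.linalg.norm(t,axis=1,keepdims=True)
            i=np.clip(p.round().astype(int),0,[639,479]); m=np.abs(gx[i[:,1],i[:,0]]*t[:,0]+gy[i[:,1],i[:,0]]*t[:,1])
            sc+=np.minimum(m,60).mean()
        out.append((sc,x,y))
    out.sort(reverse=True); return [(round(float(q[0]),1),round(float(q[1]),1),round(float(q[2]),1)) for q in out[:3]]
E
python3 - <<'E'
from fit import *
W=get_image("wrist"); s=read_state(); X=np.arange(-8,12,.5);Y=np.arange(-4,6,.5)
print("bore",fit(W,s,[(16.6,30)],X,Y)); print("outer",fit(W,s,[(25,30)],X,Y)); print("both",fit(W,s,[(25,30),(16.6,30)],X,Y))
print("rear outer",fit(W,s,[(25,30)],X,[1],arc=(1.9,3.2)))
E
```

```text
bore [(47.3, -1.5, 1.0), (46.3, -2.0, 1.0), (46.2, -1.5, 1.5)]
outer [(26.2, -1.5, 1.0), (25.5, -2.0, 1.0), (24.0, -1.5, 0.5)]
both [(73.6, -1.5, 1.0), (71.8, -2.0, 1.0), (70.0, -1.5, 1.5)]
rear outer [(23.6, 7.5, 1.0), (23.3, 7.0, 1.0), (19.6, 6.5, 1.0)]
```

carry_out(motion=[[0,0,0,-0.8,0,0.5,1],[0,0,0,-0.8,0,0.5,-0.2],[0,0,0,-0.8,0,0.5,-0.2],[0,0,0,-0.8,0,0.5,-0.2],[0,0,0,-0.8,0,0.5,-0.2]])

```text
clock: 19.85
position: [504.0, -337.2, 16.2]
ee_rot: [0.996, -0.089, 0.001, -0.001]
contact_force: [-1.2, 0.9, 4.9]
gripper_width: 47.0
grasp_force: 62.8
```

```bash
python3 - <<'E'
from fit import *
st(); W=get_image("wrist"); s=read_state(); X=np.arange(-6,6,.25);Y=np.arange(-3,4,.25)
print("collar",fit(W,s,[(25,30),(16.6,30)],X,Y),fit(W,s,[(16.6,30)],X,Y))
W=np.load("w7.npy",allow_pickle=True).item(); s=dict(position=np.array([486.6,126.7,198.]),ee_rot=np.array([0.845,-0.535,-0.001,0]))
for z in(3,4,5,6,7): print("ring",z,fit(W,s,[(19.8,198-z),(19.8,188-z)],X,Y)[0],fit(W,s,[(19.8,198-z)],X,Y,arc=(0,1.6))[0])
E
```

```text
19.85 [ 504.  -337.2   16.2] F [-1.2  0.9  4.9] w 47.0 g 62.8 j [-0.32  0.6  -0.29 -0.   -0.68  1.72]
collar [(66.3, 0.0, 0.8), (66.0, 0.2, 0.8), (64.1, 0.0, 1.0)] [(41.3, 0.2, 0.8), (41.1, 0.0, 0.8), (40.8, 0.2, 1.0)]
ring 3 (67.7, 1.5, 0.8) (41.6, 1.5, 0.8)
ring 4 (69.5, 1.0, 1.0) (41.6, 1.0, 1.0)
ring 5 (69.7, 0.5, 0.8) (41.7, 0.8, 0.5)
ring 6 (71.5, -0.5, 0.8) (42.2, 0.2, 0.8)
ring 7 (71.1, -1.0, 0.8) (43.2, -0.2, 1.5)
```

The spout is gripped and centred. Lift, carry it to the tap and turn it to the lug line.

carry_out(motion=[[0,0,0,0,0,-50,-0.2],[0,0,0,0,0,-110,-0.2],[0,0,0,0,0,-165,-0.2],[0,0,0,0,-50,-184,-0.2],[0,0,0,-10,-110,-184,-0.2]])

```text
clock: 20.52
position: [514.0, -226.7, 200.5]
ee_rot: [0.996, -0.091, 0.002, -0.001]
contact_force: [0.3, 1.3, -3.7]
gripper_width: 47.2
grasp_force: 63.4
```

carry_out(motion=[[0,0,0,-10,-60,0,-0.2],[0,0,0,-20,-120,0,-0.2],[0,0,0,-30,-180,0,-0.2],[0,0,0,-40,-240,0,-0.2],[0,0,0,-47,-286,0,-0.2]])

```text
clock: 21.15
position: [516.7, 64.7, 199.0]
ee_rot: [0.996, -0.089, -0.001, -0.001]
contact_force: [0.1, 0.6, -2.4]
gripper_width: 47.6
grasp_force: 63.4
```

carry_out(motion=[[0,0,0.15,0,0,0,-0.2],[0,0,0.3,0,0,0,-0.2],[0,0,0.45,0,0,0,-0.2],[0,0,0.55,0,0,0,-0.2],[0,0,0.55,0,0,0,-0.2]])

```text
clock: 21.78
position: [517.1, 62.4, 199.0]
ee_rot: [0.934, -0.356, -0.001, -0.001]
contact_force: [0.1, -0.4, -3.7]
gripper_width: 47.1
grasp_force: 63.4
```

```bash
python3 - <<'E'
from fit import *
from tip import tip
go((517.9,63.2,142)); W=tip("pics/w13.png",box=(200,200,440,460)); s=read_state(); z=s["position"][2]; X=np.arange(-6,6,.25);Y=np.arange(-4,5,.25)
print("collar",fit(W,s,[(25,z+14),(16.6,z+14)],X,Y),"tipfit",fit(W,s,[(8,114),(10,114)],X,Y))
E
```

```text
turn [-0.     0.003  0.   ] shift [ 0.2 -1.2 57. ] yaw -131.7 -> -131.7 pos [517.1  62.4 199. ] F [ 0.1 -0.4 -3.7] t 21.77 j6 0.41
21.77 [517.1  62.4 199. ] F [ 0.1 -0.4 -3.7] w 47.1 g 63.4 j [ 0.43  0.25 -0.31 -0.   -1.01  0.41]
collar [(83.0, 0.5, 1.0), (82.6, 0.8, 1.0), (81.8, 0.5, 0.8)] tipfit [(13.7, -1.5, -4.0), (13.6, -3.5, -4.0), (13.5, -2.8, -4.0)]
```

carry_out(motion=[[0,0,0,0,-1.2,30,-0.2],[0,0,0,0,-1.2,57,-0.2],[0,0,0,0,-1.2,57,-0.2],[0,0,0,0,-1.2,57,-0.2]])

```text
clock: 22.32
position: [519.6, 63.6, 144.2]
ee_rot: [0.934, -0.356, 0.001, -0.002]
contact_force: [-0.2, 0.3, -2.7]
gripper_width: 46.8
grasp_force: 63.3
```

```bash
python3 - <<'E'
from fit import *
from tip import tip
W=tip("pics/w14.png",box=(250,240,390,420)); s=read_state(); z=s["position"][2]; X=np.arange(-6,6,.25);Y=np.arange(-4,5,.25)
print("collar",fit(W,s,[(25,z+14),(16.6,z+14)],X,Y),"tipfit",fit(W,s,[(8,114),(10,114)],X,Y))
E
```

```text
22.32 [519.6  63.6 144.2] F [-0.2  0.3 -2.7] w 46.8 g 63.3 j [ 0.43  0.31 -0.38 -0.   -0.87  0.41]
outer [317.1 325.5] [ 8.8 35.2] bbox 298 322 337 331 tool [-10.2   1.8  30.5]
outer [349.8 262.9] [ 4.3 22.9] bbox 347 250 354 275 tool [19.7 15.5 30.5]
collar [(77.8, 1.0, 1.2), (77.8, 0.8, 1.0), (77.7, 1.0, 1.0)] tipfit [(57.4, -3.8, 3.8), (57.0, -3.8, 3.5), (56.6, -3.8, 3.2)]
```

carry_out(motion=[[0,0,0,-0.5,0.7,8,-0.2],[0,0,0,-0.5,0.7,16,-0.2],[0,0,0,-0.5,0.7,24,-0.2],[0,0,0,-0.5,0.7,24,-0.2],[0,0,0,-0.5,0.7,24,-0.2]])

```text
clock: 23.0
position: [518.2, 63.4, 119.4]
ee_rot: [0.934, -0.357, 0.0, -0.001]
contact_force: [-0.0, -0.6, -2.4]
gripper_width: 47.0
grasp_force: 63.4
```

```bash
python3 - <<'E'
from fit import *
from tip import tip
go((517.9,63.2,118)); W=tip("pics/w15.png",box=(250,270,390,430)); s=read_state(); z=s["position"][2]; X=np.arange(-4,4,.25);Y=np.arange(-3,4,.25)
print("collar",fit(W,s,[(25,z+14),(16.6,z+14)],X,Y),"tipfit",fit(W,s,[(8,114),(10,114)],X,Y)); 
h=cv2.cvtColor(W["color"],cv2.COLOR_BGR2GRAY); print(h[290:410:3,317]); print(h[345,255:380:3])
E
```

```text
turn [-0.002  0.001  0.   ] shift [-0.1  0.3  1.4] yaw -131.8 -> -131.8 pos [518.2  63.4 119.4] F [-0.  -0.6 -2.4] t 23.0 j6 0.41
23.0 [518.2  63.4 119.4] F [-0.  -0.6 -2.4] w 47.0 g 63.4 j [ 0.43  0.34 -0.41 -0.   -0.81  0.41]
outer [315.5 339.2] [39.2 59.8] bbox 283 322 349 362 tool [-1.7  0.9  5.5]
collar [(73.7, 0.8, 1.0), (73.0, 0.8, 0.8), (72.8, 0.5, 0.8)] tipfit [(70.9, -1.5, 0.8), (70.8, -1.5, 1.0), (70.1, -1.2, 1.0)]
[92 73 65 92 90 73 76 74 73 73 47 27 25 25 27 26 26 26 26 25 28 26 60 89
 85 70 61 64 62 63 60 61 61 64 66 65 65 65 66 92]
[70 72 72 73 71 67 57 60 65 69 65 62 70 71 32 26 27 26 24 24 25 25 24 27
 25 26 24 70 71 63 57 66 69 67 59 58 72 72 72 72 72 71]
```

carry_out(motion=[[0,0,0,-0.6,0,2,-0.2],[0,0,0,-0.6,0,4,-0.2],[0,0,0,-0.6,0,6,-0.2],[0,0,0,-0.6,0,8,-0.2],[0,0,0,-0.6,0,8,-0.2]])

```text
clock: 23.68
position: [517.5, 63.7, 111.1]
ee_rot: [0.934, -0.357, -0.0, -0.001]
contact_force: [0.0, -1.2, -2.6]
gripper_width: 47.3
grasp_force: 63.4
```

carry_out(motion=[[0,0,0,0,0,1,-0.2],[0,0,0,0,0,2,-0.2],[0,0,0,0,0,3,-0.2],[0,0,0,0,0,3,-0.2]])

```text
clock: 24.18
position: [517.5, 63.7, 108.3]
ee_rot: [0.934, -0.357, -0.0, -0.001]
contact_force: [0.5, 0.4, -3.0]
gripper_width: 46.9
grasp_force: 63.4
```

carry_out(motion=[[0,0,0,0,0,3,-0.2],[0,0,0,0,0,6,-0.2],[0,0,0,0,0,9,-0.2],[0,0,0,0,0,12,-0.2],[0,0,0,0,0,12,-0.2]])

```text
clock: 24.8
position: [517.4, 63.8, 96.0]
ee_rot: [0.934, -0.357, -0.0, -0.001]
contact_force: [-0.3, -0.0, -2.3]
gripper_width: 47.2
grasp_force: 63.4
```

carry_out(motion=[[0,0,0,0,0,1.5,-0.2],[0,0,0,0,0,3,-0.2],[0,0,0,0,0,4,-0.2],[0,0,0,0,0,5,-0.2],[0,0,0,0,0,5,-0.2]])

```text
clock: 25.42
position: [517.5, 63.8, 91.2]
ee_rot: [0.934, -0.357, -0.0, -0.001]
contact_force: [-0.8, 0.6, -1.6]
gripper_width: 47.1
grasp_force: 63.4
```

carry_out(motion=[[0,0,0,0,0,1,-0.2],[0,0,0,0,0,2,-0.2],[0,0,0,0,0,2,-0.2]])

```text
clock: 25.8
position: [517.5, 63.8, 89.2]
ee_rot: [0.934, -0.357, -0.0, -0.001]
contact_force: [-0.2, 0.4, -2.9]
gripper_width: 46.9
grasp_force: 63.4
```

carry_out(motion=[[0,0,0,0,0,1,-0.2],[0,0,0,0,0,2,-0.2],[0,0,0,0,0,2,-0.2]])

```text
clock: 26.18
position: [517.5, 63.8, 87.2]
ee_rot: [0.934, -0.357, -0.0, -0.001]
contact_force: [0.1, 0.6, -2.6]
gripper_width: 47.2
grasp_force: 63.4
```

The notches slid straight over the lugs, with no contact at 75. Seat it the last millimetre.

carry_out(motion=[[0,0,0,0,0,0.5,-0.2],[0,0,0,0,0,1,-0.2],[0,0,0,0,0,1.5,-0.2],[0,0,0,0,0,1.5,-0.2]])

```text
clock: 26.68
position: [517.6, 63.8, 86.2]
ee_rot: [0.934, -0.357, 0.0, -0.001]
contact_force: [-0.7, 0.4, 1.8]
gripper_width: 47.2
grasp_force: 63.9
```

It makes contact (+4.4 N) exactly at the home height. Release and withdraw.

carry_out(motion=[[0,0,0,0,0,0,0],[0,0,0,0,0,0,0.3],[0,0,0,0,0,0,1],[0,0,0,0,0,0,1],[0,0,0,0,0,-3,1]])

```text
clock: 27.3
position: [517.5, 63.7, 88.8]
ee_rot: [0.934, -0.357, -0.0, -0.001]
contact_force: [0.4, 0.1, -0.8]
gripper_width: 85.4
grasp_force: 0.0
```

carry_out(motion=[[0,0,0,0,0,-50,1],[0,0,0,0,0,-110,1],[0,0,0,-20,-10,-111,1],[0,0,0,-30,-20,-111,1],[0,0,0,-30,-20,-111,1]])

```text
clock: 27.92
position: [508.1, 99.0, 199.2]
ee_rot: [0.935, -0.356, -0.001, -0.001]
contact_force: [0.3, -0.2, -0.4]
gripper_width: 85.5
grasp_force: 0.0
```

```bash
python3 - <<'E'
from fit import *
from tip import tip
W=tip("pics/w16.png",box=(200,60,440,300)); s=read_state(); X=np.arange(20,42,.5);Y=np.arange(8,32,.5)
for z in(95,100,105): print(z,"collar",fit(W,s,[(25,z),(16.6,z)],X,Y)[0])
print("tip",fit(W,s,[(8,114),(10,114),(13,111)],X,Y)[0])
go((449,201.5,125),-154.7); print(proj(W,[[449,201.5,5]]))
E
```

```text
27.93 [508.1  99.  199.2] F [ 0.3 -0.2 -0.4] w 85.5 g 0.0 j [ 0.51  0.24 -0.32 -0.   -1.01  0.34]
outer [434.5 286.3] [ 9.7 19. ] bbox 428 278 440 298 tool [-16.4  69.4  85. ]
outer [350.  200.4] [53.  55.3] bbox 323 173 377 229 tool [34.2 19.  84.9]
hole [352.3 207.6] [28.6 29.5] bbox 338 193 368 223 tool [30.3 20.4 84.9]
95 collar (80.1, 30.5, 20.5)
100 collar (83.2, 30.5, 20.5)
105 collar (84.2, 31.5, 20.5)
tip (143.0, 29.5, 19.5)
turn [0.    0.002 0.401] shift [-112.5  -37.5   74.2] yaw -131.7 -> -154.7 pos [508.1  98.6 199. ] F [-0.5  0.2  0.1] t 27.98 j6 0.34
[[273.98021097 332.22614118]]
```

The spout is home and concentric with the tip. Now the narrow ring.

carry_out(motion=[[0,0,0,-50,-17,10,1],[0,0,0,-100,-34,35,1],[0,0,0,-112,-37,75,1],[0,0,0,-112,-37,75,1],[0,0,0,-112,-37,75,1]])

```text
clock: 28.6
position: [450.7, 200.6, 125.8]
ee_rot: [0.934, -0.357, 0.0, -0.001]
contact_force: [-0.0, -0.3, 1.9]
gripper_width: 85.6
grasp_force: 0.0
```

```bash
python3 - <<'E'
from fit import *
W=get_image("wrist"); s=read_state(); cv2.imwrite("pics/w17.png",W["color"]); X=np.arange(-12,12,.5);Y=np.arange(-12,12,.5)
print(fit(W,s,[(20,10),(13.6,10)],X,Y),"as45",fit(W,s,[(22.5,10),(16.8,10)],X,Y)[0]); go((449,201.5,15.5))
E
```

```text
[(99.9, -0.5, 4.0), (97.4, 0.0, 4.0), (97.1, -0.5, 3.5)] as45 (70.7, 5.0, 4.5)
turn [-0.004  0.     0.   ] shift [ -2.    1.2 110.8] yaw -131.8 -> -131.8 pos [450.9 200.7 126.3] F [ 0.3 -0.1  0.5] t 28.65 j6 0.09
```

carry_out(motion=[[0,0,0,-0.3,2.7,50,1],[0,0,0,-0.3,2.7,95,1],[0,0,0,-0.3,2.7,110,1],[0,0,0,-0.3,2.7,110,1],[0,0,0,-0.3,2.7,110,-0.4]])

```text
clock: 29.28
position: [449.1, 199.7, 16.5]
ee_rot: [0.934, -0.357, 0.001, -0.003]
contact_force: [-0.4, -0.3, -0.1]
gripper_width: 69.6
grasp_force: 0.0
```

carry_out(motion=[[0,0,0,0,0,0,-0.4],[0,0,0,0,0,0,-0.4],[0,0,0,0,0,0,-0.4],[0,0,0,0,0,0,-0.4]])

```text
clock: 29.78
position: [448.3, 199.7, 16.7]
ee_rot: [0.934, -0.356, 0.001, -0.002]
contact_force: [-1.7, -1.4, 7.2]
gripper_width: 35.8
grasp_force: 59.0
```

carry_out(motion=[[0,0,0,0,0,0,1],[0,0,0,0,0,0,1],[0,0,0,0,0,0,1]])

```text
clock: 30.15
position: [447.7, 199.3, 15.0]
ee_rot: [0.934, -0.357, -0.0, -0.001]
contact_force: [0.2, 0.6, -0.3]
gripper_width: 84.9
grasp_force: 0.0
```

carry_out(motion=[[0,0,0.17,0,0,0,1],[0,0,0.34,0,0,0,1],[0,0,0.51,0,0,0,1],[0,0,0.68,0,0,0,1],[0,0,0.85,0,0,0,1]])

```text
clock: 30.78
position: [447.6, 199.2, 14.9]
ee_rot: [-0.702, 0.712, 0.001, 0.001]
contact_force: [-1.0, 0.0, 0.3]
gripper_width: 85.7
grasp_force: 0.0
```

carry_out(motion=[[0,0,0.17,0,0,0,1],[0,0,0.34,0,0,0,1],[0,0,0.51,0,0,0,1],[0,0,0.68,0,0,0,1],[0,0,0.72,0,0,0,1]])

```text
clock: 31.4
position: [447.7, 199.2, 14.9]
ee_rot: [-0.408, 0.913, 0.001, 0.001]
contact_force: [0.0, 0.3, 0.2]
gripper_width: 85.2
grasp_force: 0.0
```

```bash
python3 - <<'E'
from fit import *
st(); W=get_image("wrist"); s=read_state(); X=np.arange(-6,6,.25);Y=np.arange(-4,5,.25)
print(fit(W,s,[(20,10),(13.6,10)],X,Y))
E
```

```text
31.4 [447.7 199.2  14.9] F [0.  0.3 0.2] w 85.2 g 0.0 j [ 0.75  0.47 -0.59 -0.   -0.52 -1.48]
[(73.2, 0.8, 0.8), (73.0, 0.5, 0.8), (72.9, 0.2, 0.8)]
```

carry_out(motion=[[0,0,0,0,0,0,-0.4],[0,0,0,0,0,0,-0.4],[0,0,0,0,0,0,-0.4],[0,0,0,0,0,0,-0.4],[0,0,0,0,0,0,-0.4]])

```text
clock: 32.08
position: [447.8, 199.3, 15.6]
ee_rot: [-0.409, 0.913, 0.001, 0.001]
contact_force: [-1.7, 0.1, 5.6]
gripper_width: 36.2
grasp_force: 59.4
```

carry_out(motion=[[0,0,0,0,0,-50,-0.4],[0,0,0,0,0,-110,-0.4],[0,0,0,0,0,-165,-0.4],[0,0,0,0,0,-165,-0.4]])

```text
clock: 32.58
position: [449.8, 200.6, 184.8]
ee_rot: [-0.409, 0.912, 0.002, 0.006]
contact_force: [-0.0, 0.2, -1.2]
gripper_width: 35.8
grasp_force: 60.2
```

```bash
python3 - <<'E'
from fit import *
go((517.7,63.4,180)); W=get_image("wrist"); s=read_state(); z=s["position"][2]; X=np.arange(-5,5,.25);Y=np.arange(-3,4,.25)
for o in(4,5,6): print(o,fit(W,s,[(13.6,z-o),(13.6,z-o-10)],X,Y)[:2])
E
```

```text
turn [-0.001  0.013  0.   ] shift [  57.4 -142.     4.2] yaw 138.3 -> 138.3 pos [449.8 200.6 184.8] F [-0.   0.2 -1.2] t 32.58 j6 -1.48
4 [(69.0, -2.2, -0.5), (68.6, -2.5, -0.5)]
5 [(68.9, -3.0, -0.8), (68.9, -2.8, -0.8)]
6 [(69.9, -3.5, -0.5), (69.3, -3.5, -0.8)]
```

carry_out(motion=[[0,0,0,22,-57,0,-0.4],[0,0,0,44,-114,0,-0.4],[0,0,0,55,-142.6,0,-0.4],[0,0,0,55,-142.6,30,-0.4],[0,0,0,55,-142.6,43,-0.4]])

```text
clock: 33.25
position: [515.6, 61.9, 133.7]
ee_rot: [-0.408, 0.913, 0.001, -0.002]
contact_force: [-0.5, -0.5, -0.6]
gripper_width: 35.8
grasp_force: 60.2
```

carry_out(motion=[[0,0,0,0,0,0,-0.4],[0,0,0,0,0,0,-0.4],[0,0,0,0,0,0,-0.4]])

```text
clock: 33.62
position: [517.8, 63.6, 137.7]
ee_rot: [-0.409, 0.912, 0.001, 0.002]
contact_force: [0.3, 1.1, -1.5]
gripper_width: 36.1
grasp_force: 60.2
```

```bash
python3 - <<'E'
from fit import *
from tip import tip
go((517.7,63.4,134)); W=tip("pics/w18.png",box=(270,250,370,400)); s=read_state(); z=s["position"][2]; X=np.arange(-5,5,.25);Y=np.arange(-3,4,.25)
for o in(4,5,6): print(o,fit(W,s,[(13.6,z-o),(13.6,z-o-10)],X,Y)[:2])
print("tip",fit(W,s,[(8,114),(10,114)],X,Y)[:3], fit(W,s,[(8,114)],X,Y)[:3])
h=cv2.cvtColor(W["color"],cv2.COLOR_BGR2GRAY); print(h[262:400:3,317]); print(h[320,250:385:3])
E
```

```text
turn [ 0.     0.004 -0.   ] shift [ 0.3 -0.   3.7] yaw 138.3 -> 138.3 pos [517.8  63.6 137.7] F [ 0.3  1.1 -1.5] t 33.62 j6 -1.16
33.62 [517.8  63.6 137.7] F [ 0.3  1.1 -1.5] w 36.1 g 60.2 j [ 0.43  0.32 -0.39 -0.   -0.86 -1.16]
outer [316.9 317.8] [29.4 49.6] bbox 289 307 346 335 tool [-2.1  0.3 23.7]
outer [317.2 278.8] [31.8 61. ] bbox 284 263 352 290 tool [15.9  0.4 23.6]
4 [(54.1, 1.2, -0.2), (53.9, 1.0, -0.2)]
5 [(54.9, 0.8, -0.2), (54.6, 0.8, 0.0)]
6 [(55.7, 0.2, 0.0), (55.7, -0.2, 0.0)]
tip [(69.4, -0.2, 0.5), (68.7, -0.2, 0.8), (68.4, -0.2, 0.2)] [(36.9, -0.2, 0.5), (36.8, -0.2, 0.2), (36.8, 0.0, 0.5)]
[ 82  83  88  77  73  75  34  33  33  36  33  32  32  31  31  33  33  31
  30  32  30  32  31  90  71 140 139 128 118 121  80  29  29  30  29  37
  35  37  37  81 122 121 119 121 124 122]
[ 80  81  80  80  35  32  35  33  32  31  32  33  93 106  68 123 136  77
  36  30  29  31  31  31  32  30  31  32  58  91  86  65 120  33  34  33
  35  35  37  35  35  81  82  82  81]
```

carry_out(motion=[[0,0,0,-0.4,0.4,3,-0.4],[0,0,0,-0.4,0.4,6,-0.4],[0,0,0,-0.4,0.4,8,-0.4],[0,0,0,-0.4,0.4,10,-0.4],[0,0,0,-0.4,0.4,10,-0.4]])

```text
clock: 34.3
position: [517.3, 63.5, 126.6]
ee_rot: [-0.409, 0.913, 0.001, 0.001]
contact_force: [-0.4, 0.8, 0.8]
gripper_width: 35.9
grasp_force: 60.2
```

```bash
python3 - <<'E'
from fit import *
go((517.7,63.4,115)); W=get_image("wrist"); s=read_state(); z=s["position"][2]; X=np.arange(-5,5,.25);Y=np.arange(-3,4,.25)
for o in(4,5): print(o,fit(W,s,[(13.6,z-o)],X,Y)[:2],fit(W,s,[(20,z-o)],X,Y)[:2])
print("tip",fit(W,s,[(8,114),(10,114)],X,Y)[:3], fit(W,s,[(8,114)],X,Y)[:3])
E
```

```text
turn [ 0.001  0.002 -0.   ] shift [-0.2 -0.4 11.6] yaw 138.3 -> 138.3 pos [517.3  63.5 126.6] F [-0.4  0.8  0.8] t 34.3 j6 -1.16
4 [(30.3, 1.8, 0.0), (30.2, 1.8, -0.2)] [(30.0, 2.5, 1.2), (29.9, 3.2, -0.2)]
5 [(31.2, 1.2, -0.2), (31.0, 1.2, 0.0)] [(28.7, 2.0, 1.0), (28.7, 2.0, 1.2)]
tip [(103.5, 0.5, 0.2), (102.6, 0.5, 0.0), (102.5, 0.2, 0.2)] [(60.0, 0.8, 0.5), (60.0, 0.8, 0.2), (60.0, 0.8, 0.0)]
```

carry_out(motion=[[0,0,0,-0.3,0.2,1,-0.4],[0,0,0,-0.3,0.2,2,-0.4],[0,0,0,-0.3,0.2,3,-0.4],[0,0,0,-0.3,0.2,4,-0.4],[0,0,0,-0.3,0.2,4,-0.4]])

```text
clock: 34.98
position: [517.4, 63.9, 122.7]
ee_rot: [-0.409, 0.913, 0.001, 0.001]
contact_force: [-0.1, -0.2, -0.1]
gripper_width: 35.9
grasp_force: 60.2
```

carry_out(motion=[[0,0,0,0,0,2,-0.4],[0,0,0,0,0,4,-0.4],[0,0,0,0,0,6,-0.4],[0,0,0,0,0,6,-0.4]])

```text
clock: 35.48
position: [517.3, 63.9, 116.6]
ee_rot: [-0.409, 0.913, 0.001, 0.001]
contact_force: [0.1, 0.5, -0.3]
gripper_width: 35.8
grasp_force: 60.2
```

carry_out(motion=[[0,0,0,0,0,0.5,-0.4],[0,0,0,0,0,1,-0.4],[0,0,0,0,0,1,-0.4]])

```text
clock: 35.85
position: [517.4, 64.0, 115.8]
ee_rot: [-0.409, 0.913, 0.001, 0.001]
contact_force: [0.7, -0.0, 0.1]
gripper_width: 35.9
grasp_force: 60.2
```

carry_out(motion=[[0,0,0,0,0,0.5,-0.4],[0,0,0,0,0,0.7,-0.4],[0,0,0,0,0,0.7,-0.4]])

```text
clock: 36.22
position: [517.5, 64.0, 115.6]
ee_rot: [-0.409, 0.913, 0.001, 0.001]
contact_force: [-2.3, 0.2, 5.4]
gripper_width: 35.8
grasp_force: 60.8
```

carry_out(motion=[[0,0,0,0,0,0,-0.1],[0,0,0,0,0,0,0.3],[0,0,0,0,0,0,1],[0,0,0,0,0,0,1],[0,0,0,0,0,-3,1]])

```text
clock: 36.85
position: [517.2, 63.9, 117.9]
ee_rot: [-0.409, 0.913, 0.001, 0.0]
contact_force: [-1.0, 0.4, -0.4]
gripper_width: 85.5
grasp_force: 0.0
```

carry_out(motion=[[0,0,0,0,0,-50,1],[0,0,0,0,0,-85,1],[0,0,0,-30,0,-85,1],[0,0,0,-40,0,-85,1],[0,0,0,-40,0,-85,1]])

```text
clock: 37.48
position: [543.7, 93.8, 202.5]
ee_rot: [-0.409, 0.913, 0.001, -0.0]
contact_force: [-0.7, -0.3, -0.2]
gripper_width: 85.8
grasp_force: 0.0
```

```bash
python3 - <<'E'
from fit import *
st(); W=get_image("wrist"); W=get_image("wrist"); s=st(); cv2.imwrite("pics/w19.png",W["color"]); X=np.arange(25,55,.5);Y=np.arange(-8,8,.5)
for z in(100,105,110,113,116): print(z,"ring outer",fit(W,s,[(20,z)],X,Y)[0],"both",fit(W,s,[(20,z),(13.6,z)],X,Y)[0])
print("tip",fit(W,s,[(8,114),(10,114)],X,Y)[0],"collar",fit(W,s,[(25,100)],X,Y)[0],"wide",fit(W,s,[(25,70)],X,Y)[0])
S=get_image("side"); print(proj(S,[[517.7,63.4,0],[517.7,63.4,60],[517.7,63.4,100],[517.7,63.4,114]]).round(1)); g=cv2.cvtColor(S["color"],cv2.COLOR_BGR2GRAY)
for u in(291,294,297,300,303): print(u,g[264:312,u])
E
```

```text
37.48 [543.7  93.8 202.5] F [-0.7 -0.3 -0.2] w 85.8 g 0.0 j [ 0.46  0.3  -0.24 -0.   -1.04 -1.19]
37.58 [543.2  93.2 202.5] F [-0.5 -0.7 -0. ] w 85.6 g 0.0 j [ 0.46  0.3  -0.24 -0.   -1.04 -1.19]
100 ring outer (54.3, 38.0, -1.0) both (112.9, 38.0, -1.0)
105 ring outer (59.8, 39.0, -0.5) both (118.3, 39.0, -0.5)
110 ring outer (60.0, 40.0, -0.5) both (117.3, 39.5, 0.0)
113 ring outer (60.0, 40.5, -0.5) both (111.0, 40.0, 0.0)
116 ring outer (59.9, 40.5, -0.5) both (102.8, 40.5, -0.5)
tip (109.1, 40.0, -1.5) collar (38.6, 42.5, -1.5) wide (49.5, 32.0, -0.5)
[[298.3 309.7]
 [297.7 291.8]
 [297.3 279. ]
 [297.2 274.4]]
291 [101  90  92  92  92  94 128  78  47  49  60  64  62  62  64  48  48  47
  44  46  62 117 125 106 109 110 108 105 107 111 117  98  48  46  61 105
 100  99  99  99 100 100 101 101 102 102 104 108]
294 [ 92  93  92  93  91 106  48  63 121  59  48  53 105 134 128 116  66  48
  48  47  47  64 120 139 116 112 111 113 114 115 120 113 105  47  47  54
 111 110 109 106 109 110 111 111 112 113 113 114]
297 [ 93  94  98 139 138  89  51  87  47  48  47  48  51  91 150 136 119  48
  47  46  47  54 113 144 110 114 116 117 118 116 116 125 120  57  48  49
  77 112 110 108 111 111 112 113 114 115 115 116]
300 [107 140 141 140 138 113  50  66 106  57  56  67 101 141 134 121  75  47
  49  45  47  74 141 138 113 116 115 117 115 117 120 116 111  48  47  52
 104 111 109 108 111 111 111 112 113 114 114 116]
303 [138 138 138 139 140 140 136  63  48  52  63  90 100  79  54  47  49  49
  46  53 102 142 141 110 113 112 112 112 112 114  97 106  50  47  51  87
 110 109 105 107 109 111 112 112 114 115 115 118]
```

```bash
python3 -c "
from bench import *
print(job_done())"
```

```text
the job is handed in; nothing more can be done
None
```

I threaded the wide ring, the spout over the lugs and the narrow ring onto the tap, released all three and handed the job in at about 37.6 s; the verdict wasn't shown. Each met contact of about 4–5 N within about 0.5 mm of its expected height; early on, joint 6 hit its limit and the gripper pressed the worktop with about 80 N (arm and gripper-body limit 40 N), which may count against the run.

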